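# Put the slicer's loose blade inserts away in their buttoned-down case

## Task

Put away the slicer's blade inserts that lie about the worktop so that nobody gets cut: turn both turn buttons on the wooden blade case aside, lift the closing panel out by its handle and lay it flat on the clear worktop beside the case, then stack every loose insert flat and square, one on another, in the bay in the middle of the case. Put the panel back so that it sits flat and fully down in its rebate, turn both buttons back to point straight in across it, and leave the other things on the worktop where they are.

Things in the scene. Friction and masses are not known exactly. Their poses are not given: they have to be found in the camera images.
- case: wooden blade case, fixed on the worktop, 136 mm (own x) by 166 mm (own y), rim 52 mm high, open at the top but for its panel. Origin: centre of its underside. A turn button sits on each 26 mm wide end rail (own +y and -y). Inside: the bay for the pile down the middle, and beside it (own +x and -x) 26 mm of free finger room between the ribs, out to the side walls.
- bay (a point): centre of the bay's floor, 6 mm above the worktop; axes as the case. The bay is 102 mm long (own y, between the end walls) and 51 mm wide (own x) between upright guide ribs at its four corners; the ribs are 6 mm thick (own x), reach 12 mm in from the end walls and stand up to 44 mm above the worktop.
- seat (a point): centre of the panel's rebate at the height of its ledge, 45 mm above the worktop: the panel's origin is here when seated; axes as the case. The rebate is 118 mm (own x) by 114 mm (own y) and 7 mm deep.
- panel: wooden closing panel, 114 mm (own x) by 110 mm (own y) by 6 mm, 140 g, loose once the buttons are aside, with a wooden bar handle on top: 12 mm thick (own x), 44 mm long (own y), its top 26 mm above the panel's underside. Origin: centre of the underside. Fits either end first with the bar running from button to button (own y along the case's), with 2 mm play all round.
- clear (a point): point on the worktop, midway between its front edge and the sink, in the middle of a stretch that starts clear of loose things, 150 mm deep (own x) and at least 140 mm long (own y, along the edge): room to lay the panel down
- button_l (a joint): turn button on the +y end rail, rad, positive counter-clockwise from above. 0: points inward (case's -y) over the panel's edge; +-1.57: lies along the rail, aside; the panel is free beyond 1.3 either way; stops at +-1.75. Upright pivot 70 mm from the case's centre in own +y; stays where left (0.035 N m friction). Steel bar 12 mm wide, 30 mm from pivot to tip, top 57.5 mm above the worktop.
- button_r (a joint): the like button on the -y end rail: pivot 70 mm from the case's centre in own -y, 0: points inward (case's +y), positive counter-clockwise from above, free of the panel beyond 1.3 either way
- button_l_fin (a point): middle of the left button's upright thumb fin near its tip, 21.5 mm from the pivot, 63.5 mm above the worktop; the fin is 8 mm thick (own x), 15 mm long (own y, along the bar) and its top is 70 mm above the worktop; axes turn with the button
- button_r_fin (a point): the same point on the right button's thumb fin, same sizes
- insert_1: blade insert of a vegetable slicer: flat rigid grey plate 46 mm (own x) by 96 mm (own y) by 9 mm thick, with one straight blade set askew. Loose, lies flat, or is absent (None). Origin: centre of its underside. 70 g. Can be gripped across its 46 mm width from above. All inserts have one outside size; any order, either end first.
- insert_2: blade insert of a vegetable slicer: flat rigid grey plate 46 mm (own x) by 96 mm (own y) by 9 mm thick, with a blade behind a row of small teeth. Loose, lies flat, or is absent (None). Origin: centre of its underside. 70 g. Can be gripped across its 46 mm width from above. All inserts have one outside size; any order, either end first.
- insert_3: blade insert of a vegetable slicer: flat rigid grey plate 46 mm (own x) by 96 mm (own y) by 9 mm thick, with a grater sheet with rows of eyes. Loose, lies flat, or is absent (None). Origin: centre of its underside. 70 g. Can be gripped across its 46 mm width from above. All inserts have one outside size; any order, either end first.
- insert_4: blade insert of a vegetable slicer: flat rigid grey plate 46 mm (own x) by 96 mm (own y) by 9 mm thick, with two narrow blades. Loose, lies flat, or is absent (None). Origin: centre of its underside. 70 g. Can be gripped across its 46 mm width from above. All inserts have one outside size; any order, either end first.
- garlic: a bulb of garlic, 56 mm, loose on the worktop; leave alone. Origin: centre of its underside as it stands.
- mug: green mug, 65 x 94 x 52 mm; leave alone. Origin: centre of its underside as it stands.
- pinch_bowl: small white bowl, 101 mm across, 46 mm high; leave alone. Origin: centre of its underside as it stands.

How it is judged:
By the outcome, as a careful person would: the job done as asked, in the order asked, and still so for the second after the job is handed in, with the robot touching nothing.
Of insert_1, insert_2, insert_3, insert_4 only 2 to 4 are there at a start; the rules pass over those that are not, and their reading is None.
At some moment in a run one of insert_1, insert_2, insert_3, insert_4, panel may be knocked a few centimetres aside while the robot is not near it.
Once in a run the grip may slacken for a moment while it holds something.
It also fails if it takes over 210 s, if anything falls off the work surface, if the arm or the gripper's body presses on something with over 40 N, if the wrist force passes 120 N, or if a joint passes its speed limit or range.

## Robot

A 6-joint arm with a two-finger parallel gripper is mounted at the origin on a cart in front of the work surface, level with it; the furniture and walls round the work are solid. World frame = base frame: x ahead of the robot, y to its left, z up, the work surface at z = 0. Lengths are in m, angles in rad, forces in N, time in s.
With the tool pointing down it reaches from about 0.35 to 0.85 m from the base axis. Payload 8.1 kg.
Tool frame: the origin (TCP) lies midway between the tips of the shut fingers; the grasp point (between the pads) lies 19 mm behind it; z points along the fingers, y is the line along which they close (so a half turn about z gives the same grasp; the last joint's range is limited). The gripper opens to 93 mm and grips with 3 to 60 N. Pads are 15 mm wide; open, the fingers measure 128 mm over their backs; the gripper's body (75 mm by 188 mm) begins 65 mm behind the grasp point.
Start: joints at [-1.365, 0.13, 1.488, -0, 1.523, -0.085], TCP at [0.172, -0.575, 0.219] pointing down, gripper open.
Joint ranges: [-2.96, 2.96], [-0.89, 2.26], [0.02, 2.5], [-1.34, 4.48], [0, 2.73], [-2.66, 2.66]. Speed limits (rad/s): [2.39, 2.39, 2.79, 3.14, 3.14, 3.14].

## Interface

Orientations are given as a unit quaternion [w, x, y, z].
In Python, from cell import get_obs, read_camera, camera_params, job_done gives the robot as it stands.
- The arm moves only by the tool step_arm, never from a script. Its argument "steps" is text: rows parted by semicolons, each of 7 numbers parted by spaces: the closure, from -1 (fully open) to 1 (shut), so that 0 is half open, then the shift along the tool's x, y, z in mm, then the turn, a rotation vector about the tool's x, y, z in degrees. In form: jaw x y z wx wy wz; .... A call has 1 to 12 rows; each row is the pose to reach, as a shift and turn from the pose commanded when the call began, along the tool's axes at that moment; what a row does not reach only later rows make up. A row lasts 1/10 s, in which the tool goes at most 50 mm and 8.59 degrees, less where a joint would pass 70% of its speed; a pose out of reach is approached as far as the arm can. A call with a gripper value outside its range is refused whole. The fingers move at their own pace and stop on an object; "squeeze" is the grip in N (left out, the last holds). Time passes only in rows, so rows that repeat a pose let the fingers close. It gives the time, the measured TCP pose, the force, the opening and the grip force at its end, in the units of the state.
- get_obs(): the state, without advancing time (a new reading comes with each control period).
- read_camera(name): name is "side" or "top" or "wrist"; returns the picture (420x560x3 uint8, red, green, blue); there is no depth.
- camera_params(name): a dict with "camera_matrix" (3x3 intrinsics, pixels), "R" (3x3) and "t" (3): a world point X has camera coordinates R X + t. Camera axes: x right, y down, z forward; pixel columns grow to the right and rows downward; lengths in m; the calibration is good to about 2 mm. A picture is of the moment at which its call begins: read the wrist's pose just before it. camera_params takes no time and is no camera call; for the wrist camera it gives the pose at the moment of the call.
- job_done(): hands the job in; it is judged then, once.
The state is a dict: "time": time; "joints": joint angles; "joint_vel": joint speeds; "joint_torque": joint torques, N m; "ee_pos": TCP position; "eef_rot": TCP orientation; "force": force on the tool from outside, world axes, zero at the start; "wrist_torque": the same for the moment, N m; "width": finger opening in m; "gripper_force": force on a finger pad.
Only numpy, scipy, OpenCV 4.12 (cv2) and the standard library are available. Lean on these libraries where they do the work, as an engineer would, in place of code of your own. Each camera call takes 0.05 s, during which the arm holds its last target. There are 200 camera calls.

## Working session

There is one attempt and no reset: what is moved stays moved. The work goes in short steps, Python scripts to look and compute and a tool call to move; the robot and the scene stay as the last step left them, time stands still between calls to the robot, and variables do not carry over. Pictures are saved under pics/ and viewed, at most 14 in all, crops included, and the job is handed in when it is done.

Besides the shell and the picture viewer there is one more tool, called after "Request:" in YAML: its name, and indented under it one key for each argument. step_arm: Moves the arm, as the interface text tells. Its arguments: {"type":"object","properties":{"steps":{"type":"string"},"squeeze":{"type":"number"}},"required":["steps"]}

```bash
mkdir -p pics; ls; python3 - <<'E'
from cell import *
import cv2,numpy as np
np.set_printoptions(precision=4,suppress=True)
for n in("top","side"):
    cv2.imwrite(f"pics/{n}0.png",read_camera(n)[:,:,::-1])
    p=camera_params(n);print(n,p)
o=get_obs();print(o)
E
```

```text
pics
top {'camera_matrix': array([[458.4927,   0.    , 276.264 ],
       [  0.    , 458.4927, 205.4722],
       [  0.    ,   0.    ,   1.    ]]), 'R': array([[-0.0186, -0.9998, -0.0025],
       [-0.9876,  0.0187, -0.1557],
       [ 0.1557, -0.0005, -0.9878]]), 't': array([-0.0147,  0.5104,  1.4367])}
side {'camera_matrix': array([[388.4194,   0.    , 277.9126],
       [  0.    , 388.4194, 212.2003],
       [  0.    ,   0.    ,   1.    ]]), 'R': array([[-0.9761, -0.2174, -0.0017],
       [-0.0753,  0.3455, -0.9354],
       [ 0.2039, -0.9129, -0.3536]]), 't': array([0.5009, 0.1145, 1.3812])}
{'time': 0.1, 'joints': array([-1.3654,  0.1311,  1.4892, -0.    ,  1.523 , -0.0854]), 'joint_vel': array([-0.0012, -0.0014, -0.003 ,  0.0016,  0.0004, -0.0006]), 'joint_torque': array([  0.0025, -56.1339, -49.3096,   0.0771,   0.0291,  -0.    ]), 'ee_pos': array([ 0.1719, -0.5743,  0.2177]), 'eef_rot': array([-0.0008,  0.9894,  0.1449, -0.0001]), 'force': array([-0.1192,  0.1438,  0.7852]), 'wrist_torque': array([-0.0082, -0.0107, -0.0697]), 'gripper_force': 0.0, 'width': 0.09298553897040591}
```

View pics/top0.png

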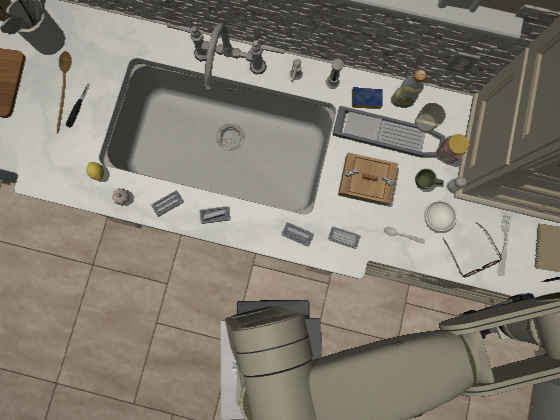

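View pics/side0.png

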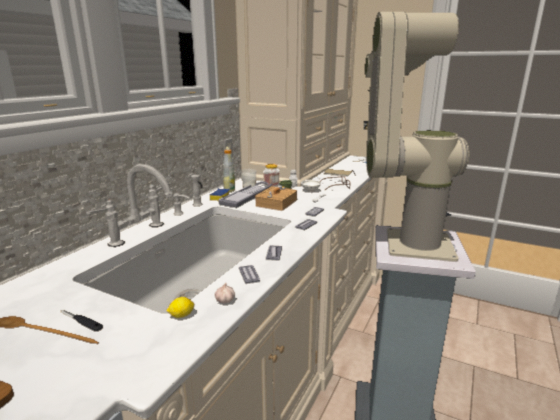

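Top view: case at (368,178) with handle bar along the image horizontal, four inserts at (167,203), (215,214), (297,234), (345,237), garlic (121,197), mug (427,180), bowl (440,217); clear stretch is around (256,225).

```bash
cat > h.py <<'E'
from cell import *
import cv2,numpy as np
from scipy.spatial.transform import Rotation as R
np.set_printoptions(precision=4,suppress=True)
def ray(p,uv,z):
    uv=np.atleast_2d(np.array(uv,float));K=p["camera_matrix"]
    d=np.c_[uv,np.ones(len(uv))]@np.linalg.inv(K).T@p["R"]
    c=-p["R"].T@p["t"]
    return (c+d*((z-c[2])/d[:,2])[:,None])[:,:2]
def proj(p,X):
    X=np.atleast_2d(X);q=(X@p["R"].T+p["t"])@p["camera_matrix"].T
    return q[:,:2]/q[:,2:]
def rect(p,c,z):
    "plane rect of a contour: centre, (long,short), angle of long axis deg"
    w=ray(p,c.reshape(-1,2),z).astype(np.float32)
    (x,y),(a,b),t=cv2.minAreaRect(w*1000)
    if a<b:a,b,t=b,a,t+90
    return np.array([x,y,a,b,(t+90)%180-90])
def contours(m,amin):
    cs,_=cv2.findContours(m.astype(np.uint8),cv2.RETR_EXTERNAL,cv2.CHAIN_APPROX_NONE)
    return [c for c in cs if cv2.contourArea(c)>amin]
def pose():
    o=get_obs();q=o["eef_rot"];return o,R.from_quat([q[1],q[2],q[3],q[0]])
def go(target,yaw,z=None):
    """shift (mm, tool axes) and turn (deg) to get TCP to target, tool down, with tool y along world yaw(deg) (mod 180)"""
    o,r=pose()
    best=None
    for s in(0,180):
        y=np.radians(yaw+s);Y=np.array([np.cos(y),np.sin(y),0]);Z=np.array([0,0,-1.]);X=np.cross(Y,Z)
        rv=(r.inv()*R.from_matrix(np.c_[X,Y,Z])).as_rotvec(degrees=True)
        if best is None or np.linalg.norm(rv)<np.linalg.norm(best):best=rv
    d=r.inv().apply(np.array(target)-o["ee_pos"])*1000
    print("shift",d.round(1),"turn",best.round(1),"j6",o["joints"][5].round(2),"t",o["time"])
E
python3 - <<'E'
from h import *
im=read_camera("top");p=camera_params("top");hsv=cv2.cvtColor(im,cv2.COLOR_RGB2HSV)
big=cv2.resize(im[145:260,140:470],None,fx=2.4,fy=2.4,interpolation=cv2.INTER_CUBIC)
cv2.imwrite("pics/top1.png",big[:,:,::-1])
g=(hsv[...,2]<150);g[:185]=0;g[255:]=0;g[:,:100]=0;g[:,365:]=0
for c in contours(g,80):
    x=c.reshape(-1,2).mean(0);print("grey",x.round(),rect(p,c,.009).round(1))
w=(hsv[...,1]>90)&(hsv[...,0]<25);w[:140]=0;w[215:]=0;w[:,:335]=0;w[:,403:]=0
for c in contours(w,300):
    print("case",c.reshape(-1,2).mean(0),rect(p,c,.052).round(1))
print("clear?",ray(p,[256,225],0),ray(p,[[256,200],[256,250]],0))
E
```

```text
grey [344. 237.] [ 405.9 -242.2   99.2   47.3   71.4]
grey [297. 234.] [419.2 -91.2  99.8  47.7  65.2]
grey [172. 243.] [366.9 307.6 545.1 125.8  75. ]
grey [215. 215.] [488.7 178.5  99.2  47.8 -83.9]
grey [167. 203.] [529.8 334.8  99.9  50.3 -61.1]
grey [123. 197.] [552.1 479.1  68.1  54.9  67.2]
grey [352. 191.] [ 554.8 -271.9   85.8   50.7   87.2]
grey [269. 196.] [535.6   1.1 327.8  96.9  88.9]
case [369.6897 179.    ] [ 590.1 -321.   167.4  141.6   76.3]
clear? [[0.4527 0.0435]] [[0.536  0.0426]
 [0.3707 0.0445]]
```

View pics/top1.png

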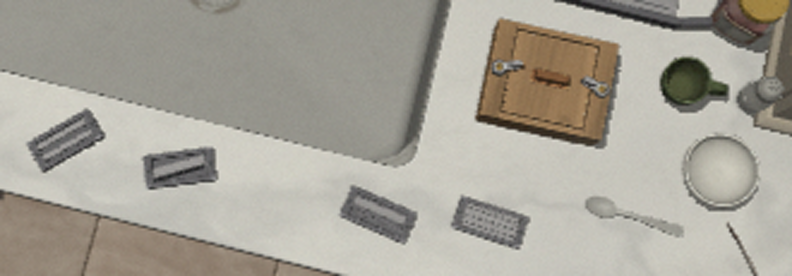

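The crop shows four inserts, sink, case with handle bar at zoom (551,77) and buttons at (507,67)/(594,86) pointing roughly inward. Now a closer look from above the case.

```bash
python3 -c "
from h import *
go([.56,-.31,.30],-13.7)
p=camera_params('wrist');o,r=pose();print(p['camera_matrix'],r.inv().apply(-p['R'].T@p['t']-o['ee_pos']),(r.inv()*R.from_matrix(p['R'].T)).as_matrix())"
```

```text
shift [ 447.6 -142.1  -81.9] turn [ -0.1  -0.  -59.6] j6 -0.09 t 0.15
[[376.4994   0.     282.9774]
 [  0.     376.4994 210.7596]
 [  0.       0.       1.    ]] [ 0.0688 -0.0006 -0.166 ] [[-0.0003 -0.9695 -0.245 ]
 [ 1.     -0.0004  0.0002]
 [-0.0003 -0.245   0.9695]]
```

Request:
step_arm:
  steps: "-1 45 -14 -82 0 0 -8; -1 90 -28 -82 0 0 -16; -1 135 -43 -82 0 0 -24; -1 180 -57 -82 0 0 -32; -1 225 -71 -82 0 0 -40; -1 270 -85 -82 0 0 -48; -1 315 -99 -82 0 0 -56; -1 360 -113 -82 0 0 -59.6; -1 405 -128 -82 0 0 -59.6; -1 447 -142 -82 0 0 -59.6; -1 447 -142 -82 0 0 -59.6; -1 447 -142 -82 0 0 -59.6"

```text
time: 1.35
ee_pos: [0.5603, -0.3093, 0.2997]
eef_rot: [-0.001, 0.786, 0.619, -0.0]
force: [0.3, -0.4, -1.1]
width: 0.0931
gripper_force: 0.0
```

```bash
cat > wr.py <<'E'
import sys
from h import *
p=camera_params("wrist");im=read_camera("wrist");np.save("w.npy",im)
import pickle;pickle.dump(p,open("w.pkl","wb"))
cv2.imwrite(f"pics/{sys.argv[1]}.png",im[:,:,::-1])
o,r=pose();print(o["time"],o["ee_pos"],"tool y yaw",np.degrees(np.arctan2(*r.as_matrix()[1::-1,1])))
E
python3 wr.py w1
```

```text
1.4 [ 0.5594 -0.3104  0.3   ] tool y yaw -13.682464263238598
```

View pics/w1.png

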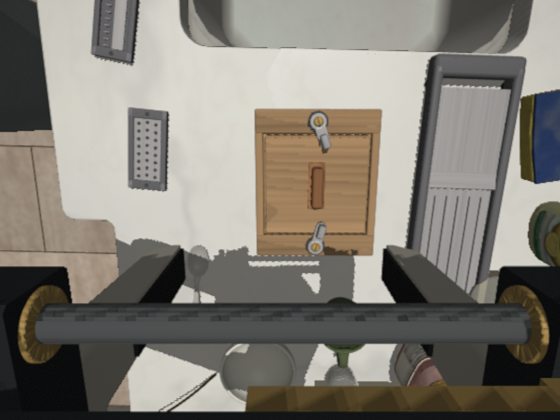

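Case outline corners about (255,109)-(382,110)-(373,254)-(258,255), screws at (318,121)/(315,246), fins at (323,140)/(319,230), handle (317,187); grater insert at (148,148).

```bash
python3 - <<'E'
from h import *
import pickle
im=np.load("w.npy");p=pickle.load(open("w.pkl","rb"));hsv=cv2.cvtColor(im,cv2.COLOR_RGB2HSV)
print(proj(p,[.59,-.32,.05]))
sub=hsv[100:265,245:395]
o=np.array([245,100])
def show(n,m,z,amin):
    m=m.copy()
    for c in contours(m,amin):
        c=c+o; r=rect(p,c,z);q=cv2.minAreaRect(c)
        print(n,np.round(q[0],1),r.round(1))
H,S,V=[sub[...,i].astype(int) for i in range(3)]
print("handle px",hsv[187,317],"panel",hsv[187,290],"screw",hsv[121,318],"fin",hsv[140,323],hsv[130,321],"rail",hsv[120,280])
show("wood",(S>60)&(H<25)&(V>70),.052,2000)
show("steel",(S<50)&(V>110)&(np.indices(S.shape)[1]>30)&(np.indices(S.shape)[1]<110),.0575,20)
show("dark handle",(V<150)&(S>120),.071,100)
cv2.imwrite("pics/w1c.png",cv2.resize(im[100:265,245:395],None,fx=3.6,fy=3.6,interpolation=cv2.INTER_CUBIC)[:,:,::-1])
# insert grater
V=hsv[...,2];m=(V<175);m[:100]=0;m[200:]=0;m[:,:115]=0;m[:,180:]=0
for c in contours(m,1000): print("ins3",rect(p,c,.009).round(1))
E
```

```text
[[310.706  182.1044]]
handle px [ 13 137 132] panel [ 16 106 151] screw [ 20 102 118] fin [ 15   7 147] [ 12   8 164] rail [ 16 106 147]
wood [317.5 182. ] [ 594.8 -324.7  164.8  134.4   76.3]
steel [297.5 262. ] [ 554.6 -406.4   49.9    4.9  -13.6]
steel [316.6 237.6] [ 582.2 -382.9   38.8   16.8   68.4]
steel [319.6 130.6] [ 611.  -267.    37.9   17.4   87.3]
steel [315. 104.] [ 612.1 -239.2   81.6    8.   -13.6]
dark handle [316.  185.5] [ 594.  -321.3   48.8   17.    77.3]
ins3 [ 409.7 -243.7   97.2   48.4   70.6]
```

View pics/w1c.png

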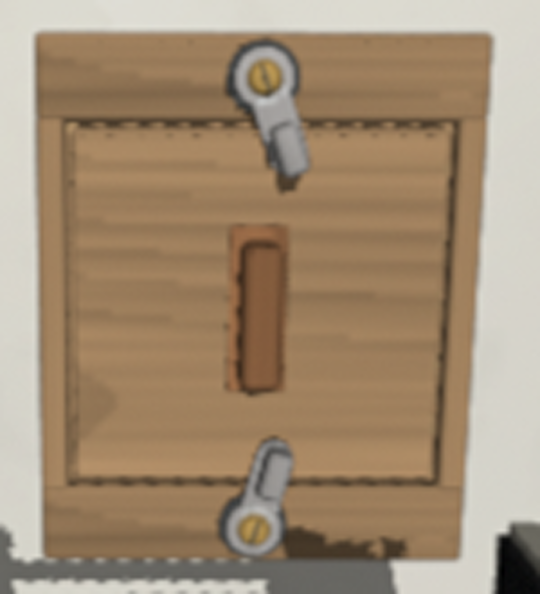

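The zoom shows both buttons pivoted about 15-20° off inward; screws at zoom (264,76) and (254,530), fin tops at about (294,148) and (278,470), handle top (262,315).

```bash
python3 - <<'E'
from h import *
import pickle
p=pickle.load(open("w.pkl","rb"))
f=lambda u,z: ray(p,np.array([245,100])+(np.array(u)+.5)/3.6-.5,z)[0]
L=f((264,76),.059);Rr=f((254,530),.059);fl=f((292,146),.068);fr=f((277,470),.068);h=f((262,317),.071)
C=(L+Rr)/2
d=L-Rr
print(L,Rr,np.linalg.norm(d),"C",C,"yaw",np.degrees(np.arctan2(d[1],d[0])),"handle",h)
print("corners",[f(u,.052) for u in((37,34),(492,36),(460,558),(45,558))],np.mean([f(u,.052) for u in((37,34),(492,36),(460,558),(45,558))],0))
print("rebate/panel",np.mean([f(u,.051) for u in((67,123),(458,123),(438,482),(70,482))],0))
for n,a,b,s in(("l",L,fl,-1),("r",Rr,fr,1)):
    v=b-a;ang=np.degrees(np.arctan2(v[1],v[0]))
    print(n,b,np.linalg.norm(v),ang,"joint",(ang-(76.3 if s>0 else -103.7)+180)%360-180)
E
```

```text
[ 0.6113 -0.2564] [ 0.5784 -0.3926] 0.14005138965121333 C [ 0.5949 -0.3245] yaw 76.40776905507671 handle [ 0.595  -0.3237]
corners [array([ 0.5495, -0.2292]), array([ 0.6797, -0.2613]), array([ 0.6413, -0.4202]), array([ 0.5105, -0.3886])] [ 0.5952 -0.3248]
rebate/panel [ 0.5953 -0.3248]
l [ 0.6143 -0.2773] 0.021034457299073397 -82.01364664973791 joint 21.686353350262095
r [ 0.5894 -0.3719] 0.023402739483595975 61.93895281974211 joint -14.361047180257884
```

```bash
python3 -c "
from h import *
go([.6143,-.2775,.10],8);go([.6143,-.2775,.061],8)"
```

```text
shift [ 44.9  45.8 200. ] turn [ -0.1  -0.  -21.7] j6 -0.35 t 1.4
shift [ 44.9  45.8 239. ] turn [ -0.1  -0.  -21.7] j6 -0.35 t 1.4
```

Request:
step_arm:
  steps: "0.1 10 10 45 0 0 -8; 0.1 20 20 90 0 0 -16; 0.1 35 35 135 0 0 -21.7; 0.1 45 46 180 0 0 -21.7; 0.1 45 46 200 0 0 -21.7; 0.1 45 46 220 0 0 -21.7; 0.1 45 46 239 0 0 -21.7; 0.1 45 46 239 0 0 -21.7; 1 45 46 239 0 0 -21.7; 1 45 46 239 0 0 -21.7; 1 45 46 239 0 0 -21.7; 1 45 46 239 0 0 -21.7"
  squeeze: 12

```text
time: 2.6
ee_pos: [0.6156, -0.2783, 0.063]
eef_rot: [0.001, 0.656, 0.754, 0.0]
force: [1.1, -0.0, 0.1]
width: 0.0143
gripper_force: 0.0
```

Request:
step_arm:
  steps: "1 0 0 0 0 0 0; 1 0 0 0 0 0 0; 1 0 0 0 0 0 0; 1 0 0 0 0 0 0"

```text
time: 3.0
ee_pos: [0.6149, -0.2784, 0.0625]
eef_rot: [0.0, 0.656, 0.754, -0.0]
force: [-4.3, -1.7, 6.0]
width: 0.0079
gripper_force: 12.0
```

Fin gripped (8 mm). Turn it.

Request:
step_arm:
  steps: "1 0.2 3.2 0 0 0 -8.5; 1 0.9 6.3 0 0 0 -17; 1 2.1 9.3 0 0 0 -25.5; 1 3.7 12 0 0 0 -34; 1 5.7 14.5 0 0 0 -42.5; 1 8 16.7 0 0 0 -51; 1 10.6 18.5 0 0 0 -59.5; 1 13.5 19.9 0 0 0 -68; 1 13.5 19.9 0 0 0 -68; 0.3 13.5 19.9 0 0 0 -68; 0.3 13.5 19.9 0 0 0 -68; 0.3 13.5 19.9 -40 0 0 -68"

```text
time: 4.2
ee_pos: [0.6286, -0.2593, 0.0944]
eef_rot: [-0.006, 0.122, 0.992, 0.002]
force: [-0.8, 0.3, -1.0]
width: 0.0273
gripper_force: 0.0
```

```bash
python3 -c "
from h import *
P=np.array([.5784,-.3925]);a=np.radians(61.9);f=P+.0215*np.array([np.cos(a),np.sin(a)]);print(f)
go([*f,.12],61.9-90);go([*f,.061],61.9-90)"
```

```text
[ 0.5885 -0.3735]
shift [  11.4 -120.5  -25.9] turn [  0.6  -0.5 -75.9] j6 -1.79 t 4.2
shift [  10.8 -120.7   33.1] turn [  0.6  -0.5 -75.9] j6 -1.79 t 4.2
```

Request:
step_arm:
  steps: "0.1 0 0 -26 0 0 8.5; 0.1 1 -12 -26 0 0 17; 0.1 2 -24 -26 0 0 25.5; 0.1 3 -36 -26 0 0 34; 0.1 4 -48 -26 0 0 42.5; 0.1 5 -60 -26 0 0 51; 0.1 6 -72 -26 0 0 59.5; 0.1 7 -84 -26 0 0 68; 0.1 8 -96 -26 0 0 76.5; 0.1 9 -108 -26 0 0 85; 0.1 11 -120 -26 0 0 93.5; 0.1 11 -120.5 -26 0 0 102"

```text
time: 5.4
ee_pos: [0.5923, -0.3772, 0.1272]
eef_rot: [0.0, 0.85, 0.526, -0.0]
force: [0.4, 0.0, 0.3]
width: 0.0419
gripper_force: 0.0
```

```bash
python3 -c "
from h import *
go([.5885,-.3735,.061],61.9-90)"
```

```text
shift [ 1.6 -5.1 66.2] turn [-0.   0.   1.6] j6 -0.18 t 5.4
```

Request:
step_arm:
  steps: "0.1 1.6 -5 30 0 0 1.6; 0.1 1.6 -5 30 0 0 1.6; 0.1 1.6 -5 30 0 0 1.6"

```text
time: 5.7
ee_pos: [0.5884, -0.3715, 0.0965]
eef_rot: [-0.001, 0.855, 0.518, -0.0]
force: [0.3, 0.0, 0.9]
width: 0.042
gripper_force: 0.0
```

```bash
python3 -c "
from h import *
go([.5885,-.3735,.061],61.9-90)"
```

```text
shift [-1.8  1.1 35.5] turn [-0.2 -0.   0.5] j6 -0.16 t 5.7
```

Request:
step_arm:
  steps: "0.1 -1.8 1 18 0 0 0.5; 0.1 -1.8 1 35 0 0 0.5; 0.1 -1.8 1 35 0 0 0.5; 1 -1.8 1 35 0 0 0.5; 1 -1.8 1 35 0 0 0.5; 1 -1.8 1 35 0 0 0.5; 1 -1.8 1 35 0 0 0.5; 1 -1.8 1 35 0 0 0.5; 1 -1.8 1 35 0 0 0.5; 1 -1.8 1 35 0 0 0.5"

```text
time: 6.7
ee_pos: [0.5891, -0.3743, 0.0633]
eef_rot: [-0.0, 0.858, 0.514, 0.0]
force: [-3.5, 3.4, 5.6]
width: 0.0079
gripper_force: 12.0
```

Request:
step_arm:
  steps: "1 -0.2 3.1 0 0 0 8.4; 1 -0.9 6.2 0 0 0 16.8; 1 -2.1 9.2 0 0 0 25.2; 1 -3.6 11.9 0 0 0 33.6; 1 -5.5 14.4 0 0 0 42; 1 -7.8 16.6 0 0 0 50.4; 1 -10.4 18.4 0 0 0 58.8; 1 -13.2 19.8 0 0 0 67.2; 1 -16.2 20.8 0 0 0 75.6; 1 -16.2 20.8 0 0 0 75.6; 0.3 -16.2 20.8 0 0 0 75.6; 0.3 -16.2 20.8 0 0 0 75.6"

```text
time: 7.9
ee_pos: [0.6, -0.3985, 0.0624]
eef_rot: [0.0, 0.993, -0.119, 0.0]
force: [0.0, -0.9, -0.0]
width: 0.0194
gripper_force: 0.0
```

Request:
step_arm:
  steps: "0.3 0 0 0 0 0 0; -0.2 0 0 -40 0 0 0; -0.2 0 0 -90 0 0 0; -0.2 0 0 -140 0 0 0; -0.2 0 0 -180 0 0 0; -0.2 0 0 -180 0 0 0; -0.2 0 0 -180 0 0 0"

```text
time: 8.6
ee_pos: [0.6007, -0.3989, 0.2445]
eef_rot: [0.001, 0.993, -0.119, 0.002]
force: [-0.4, -0.6, -0.7]
width: 0.0557
gripper_force: 0.0
```

```bash
python3 -c "
from h import *
go([.595,-.3242,.25],-13.7)"
```

```text
shift [-23.2 -71.2  -5.6] turn [-0.1 -0.2 90. ] j6 1.15 t 8.6
```

Request:
step_arm:
  steps: "-0.2 -2 -7 -5 0 0 -8.5; -0.2 -5 -14 -5 0 0 -17; -0.2 -7 -21 -5 0 0 -25.5; -0.2 -9 -28 -5 0 0 -34; -0.2 -12 -35 -5 0 0 -42.5; -0.2 -14 -42 -5 0 0 -51; -0.2 -16 -49 -5 0 0 -59.5; -0.2 -18 -56 -5 0 0 -68; -0.2 -20 -63 -5 0 0 -76.5; -0.2 -23 -70 -5 0 0 -85; -0.2 -23 -71 -5 0 0 -90; -0.2 -23 -71 -5 0 0 -90"

```text
time: 9.8
ee_pos: [0.5936, -0.3231, 0.2448]
eef_rot: [-0.002, 0.786, 0.618, -0.001]
force: [0.1, -0.7, 0.4]
width: 0.056
gripper_force: 0.0
```

Request:
step_arm:
  steps: "-0.2 0 0 0 0 0 0; -0.2 0 0 0 0 0 0"

```text
time: 10.0
ee_pos: [0.594, -0.324, 0.2465]
eef_rot: [-0.001, 0.787, 0.617, -0.0]
force: [-0.5, 0.4, 0.7]
width: 0.0559
gripper_force: 0.0
```

```bash
python3 wr.py w2; python3 -c "
from h import *
go([.595,-.3242,.061],-13.7)"
```

```text
10.05 [ 0.5941 -0.3241  0.2468] tool y yaw -13.846990614949913
shift [  0.    1.1 185.8] turn [-0.1 -0.  -0.1] j6 -0.33 t 10.05
```

View pics/w2.png

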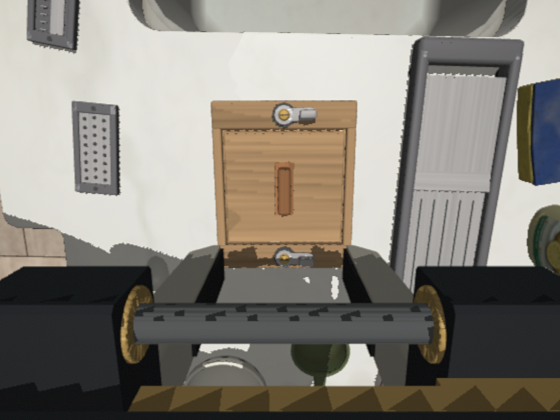

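View: both buttons now lie along the rails (screws (284,115), (284,257), bars pointing right), panel free. Grip the handle.

Request:
step_arm:
  steps: "-0.2 0 1 50 0 0 0; -0.2 0 1 100 0 0 0; -0.2 0 1 145 0 0 0; -0.2 0 1 175 0 0 0; -0.2 0 1 192 0 0 0; -0.2 0 1 192 0 0 0; 1 0 1 192 0 0 0; 1 0 1 192 0 0 0; 1 0 1 192 0 0 0; 1 0 1 192 0 0 0; 1 0 1 192 0 0 0; 1 0 1 192 0 0 0"
  squeeze: 30

```text
time: 11.25
ee_pos: [0.5953, -0.3243, 0.0558]
eef_rot: [0.0, 0.787, 0.617, -0.0]
force: [-3.0, 1.2, 0.4]
width: 0.0123
gripper_force: 1.0
```

Request:
step_arm:
  steps: "1 0 0 0 0 0 0; 1 0 0 0 0 0 0; 1 0 0 0 0 0 0"

```text
time: 11.55
ee_pos: [0.5953, -0.3243, 0.0558]
eef_rot: [-0.0, 0.787, 0.617, -0.0]
force: [0.0, 1.2, 1.9]
width: 0.012
gripper_force: 30.0
```

```bash
python3 -c "
from h import *
go([.444,.042,.1],-13.7);o=get_obs();print(o['ee_pos'],o['width'])"
```

```text
shift [ 319.8 -234.   -44.2] turn [-0.  0. -0.] j6 -0.33 t 11.55
[ 0.5953 -0.3243  0.0558] 0.012030240359392697
```

Request:
step_arm:
  steps: "1 0 0 -8 0 0 0; 1 0 0 -25 0 0 0; 1 0 0 -42 0 0 0; 1 0 0 -42 0 0 0; 1 35 -26 -42 0 0 0; 1 70 -51 -42 0 0 0; 1 105 -77 -42 0 0 0; 1 140 -102 -42 0 0 0; 1 175 -128 -42 0 0 0; 1 210 -154 -42 0 0 0; 1 245 -179 -42 0 0 0; 1 280 -205 -42 0 0 0"

```text
time: 12.75
ee_pos: [0.4623, -0.0022, 0.0982]
eef_rot: [0.001, 0.787, 0.617, 0.001]
force: [1.2, 1.2, -2.6]
width: 0.0118
gripper_force: 30.0
```

Request:
step_arm:
  steps: "1 30 -22 0 0 0 0; 1 40 -29 20 0 0 0; 1 40 -29 40 0 0 0; 1 40 -29 40 0 0 0; 1 40 -29 40 0 0 0"

```text
time: 13.25
ee_pos: [0.444, 0.0421, 0.0581]
eef_rot: [-0.0, 0.787, 0.617, -0.0]
force: [-1.0, -0.0, -1.2]
width: 0.0117
gripper_force: 30.0
```

```bash
python3 wr.py w3; python3 -c "
from h import *
go([.444,.042,.0115],-13.7);o=get_obs();print(o['ee_pos'],o['width'],o['gripper_force'],o['force'])"
```

```text
13.3 [0.4447 0.0419 0.0587] tool y yaw -13.76135276967899
shift [-0.1 -0.8 47.2] turn [ 0.1 -0.  -0.1] j6 0.22 t 13.3
[0.4447 0.0419 0.0587] 0.011809061868055264 29.99954044818878 [-0.0373 -0.0927 -0.9758]
```

View pics/w3.png

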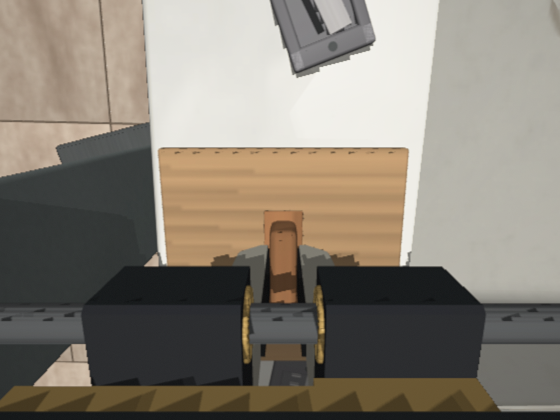

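Panel is held level over the clear stretch between edge (148) and sink (430), nearest insert at (325,35) well off. Lay it down.

Request:
step_arm:
  steps: "1 0 3 15 0 0 0; 1 0 3 30 0 0 0; 1 0 3 42 0 0 0; 1 0 3 47.5 0 0 0; 1 0 3 47.5 0 0 0; 0.5 0 3 47.5 0 0 0; 0.3 0 3 47.5 0 0 0; 0.3 0 3 47.5 0 0 0; 0.3 0 3 47.5 0 0 0; 0.3 0 3 17.5 0 0 0; 0.3 0 3 -20 0 0 0; 0.3 0 3 -60 0 0 0"

```text
time: 14.5
ee_pos: [0.446, 0.0415, 0.1182]
eef_rot: [-0.001, 0.787, 0.617, -0.001]
force: [0.6, 0.7, -0.1]
width: 0.0325
gripper_force: 0.0
```

```bash
python3 -c "
from h import *
o=get_obs();print(o['ee_pos'],o['width'],o['force'])
go([.4887,.1785,.12],6.1);go([.5298,.3348,.12],28.9)"
```

```text
[0.446  0.0415 0.1182] 0.03253304966672055 [ 0.589   0.6801 -0.0838]
shift [143.2   8.9  -1.9] turn [ -0.1   0.  -19.8] j6 0.22 t 14.5
shift [304.8  11.7  -1.9] turn [ -0.1  -0.  -42.6] j6 0.22 t 14.5
```

Request:
step_arm:
  steps: "0 15 0 -30 0 0 -5; -0.3 35 0 -60 0 0 -12; -0.3 55 0 -90 0 0 -19.8; -0.3 75 5 -90 0 0 -19.8; -0.3 75 5 -90 0 0 -19.8; -0.3 75 5 -90 0 0 -19.8; -0.3 75 5 -90 0 0 -19.8"

```text
time: 15.2
ee_pos: [0.4688, 0.1125, 0.2067]
eef_rot: [-0.0, 0.669, 0.743, -0.001]
force: [0.2, 0.0, -0.7]
width: 0.0606
gripper_force: 0.0
```

```bash
python3 wr.py w4; cat > ins.py <<'E'
from h import *
import pickle
im=np.load("w.npy");p=pickle.load(open("w.pkl","rb"));hsv=cv2.cvtColor(im,cv2.COLOR_RGB2HSV)
m=(hsv[...,2]<165)&(hsv[...,1]<60);m[262:]=0
m=cv2.morphologyEx(m.astype(np.uint8),cv2.MORPH_OPEN,np.ones((3,3)))
for c in contours(m,800):
    q=rect(p,c,.009)
    if 85<q[2]<112 and 40<q[3]<62: print(c.reshape(-1,2).mean(0).round(),q.round(1)); go([q[0]/1000,q[1]/1000,.05],q[4]+90)
E
python3 ins.py
```

```text
15.25 [0.4689 0.1124 0.2068] tool y yaw 6.015930989167314
[311. 119.] [489.6 178.1  96.   46.1 -83.8]
shift [ 63.2  27.8 156.7] turn [-0.1  0.  -0.2] j6 0.02 t 15.25
```

View pics/w4.png

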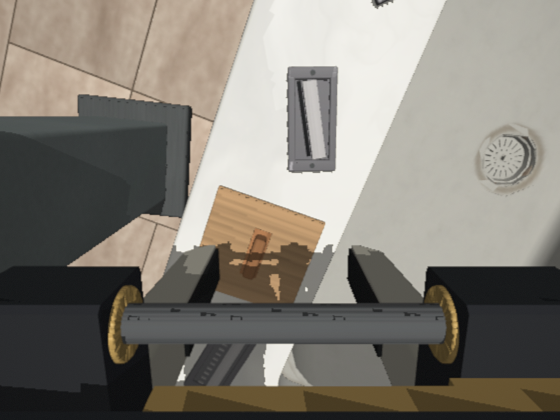

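Insert at (311,119) measured as exactly 96x46; panel lies flat at (265,240). Grasp it.

Request:
step_arm:
  steps: "-0.3 20 9 50 0 0 0; -0.3 40 18 100 0 0 0; -0.3 63 28 145 0 0 0; -0.3 63 28 180 0 0 0; -0.3 63 28 204 0 0 0; -0.3 63 28 204 0 0 0; 1 63 28 204 0 0 0; 1 63 28 204 0 0 0; 1 63 28 204 0 0 0; 1 63 28 204 0 0 0; 1 63 28 204 0 0 0; 1 63 28 204 0 0 0"
  squeeze: 30

```text
time: 16.45
ee_pos: [0.4908, 0.1787, 0.0037]
eef_rot: [0.0, 0.669, 0.743, 0.0]
force: [0.2, -0.1, -0.3]
width: 0.0452
gripper_force: 30.0
```

```bash
python3 -c "
from h import *
go([.595,-.3246,.10],-13.65);o=get_obs();print(o['ee_pos'],o['width'],o['gripper_force'])"
```

```text
shift [-511.5   50.5  -96.3] turn [ 0.  -0.  19.7] j6 0.15 t 16.45
[0.4908 0.1787 0.0037] 0.04519017086203478 29.998058080673218
```

Request:
step_arm:
  steps: "1 0 0 -20 0 0 0; 1 0 0 -60 0 0 0; 1 -35 -11 -96 0 0 2; 1 -80 -25 -96 0 0 4; 1 -125 -39 -96 0 0 6; 1 -170 -53 -96 0 0 8; 1 -214 -50 -96 0 0 10; 1 -258 -46 -96 0 0 12; 1 -302 -42 -96 0 0 14; 1 -345 -38 -96 0 0 16; 1 -386 -17 -96 0 0 18; 1 -427 5 -96 0 0 19.7"

```text
time: 17.65
ee_pos: [0.5412, -0.2474, 0.0997]
eef_rot: [0.0, 0.787, 0.617, 0.0]
force: [0.5, 0.1, 0.9]
width: 0.0455
gripper_force: 30.0
```

Request:
step_arm:
  steps: "1 -35 12 0 0 0 0; 1 -55 19 0 0 0 0; 1 -55 19 0 0 0 0; 1 -55 19 0 0 0 0"

```text
time: 18.05
ee_pos: [0.546, -0.3031, 0.0992]
eef_rot: [-0.001, 0.786, 0.618, 0.0]
force: [-0.5, 1.3, -1.3]
width: 0.0456
gripper_force: 30.0
```

```bash
python3 wr.py w5; python3 -c "
from h import *
go([.595,-.3246,.010],-13.65);o=get_obs();print(o['ee_pos'],o['width'],o['gripper_force'])"
```

```text
18.1 [ 0.5461 -0.3024  0.0993] tool y yaw -13.636830332345207
shift [-10.1  52.8  89.3] turn [-0. -0.  0.] j6 -0.35 t 18.1
[ 0.5461 -0.3024  0.0993] 0.045350174650666646 29.998104572296143
```

View pics/w5.png

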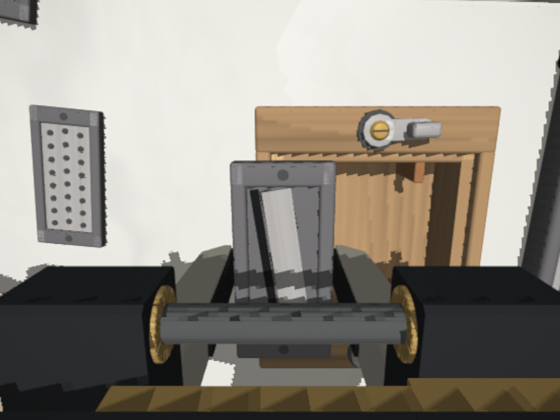

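Held insert is square in the jaws: top edge at row 162, columns 231–335; open case behind with screw at (380,130).

```bash
cat > held.py <<'E'
import sys
from h import *
import pickle
p=pickle.load(open("w.pkl","rb"));o,r=pose()
M=r.as_matrix()
def held(u,v,z): 
    w=ray(p,[u,v],z)[0];return r.inv().apply(np.r_[w,o["ee_pos"][2]]-o["ee_pos"])*1000
if __name__=="__main__":
    z=o["ee_pos"][2]+.0053
    print(held(231,162,z),held(335,162,z));print("pivot",ray(p,[379.5,130],.059))
E
python3 held.py
```

```text
[ 48.7583 -21.195    0.0496] [48.7068 23.13    0.0175]
pivot [[ 0.6115 -0.2562]]
```

Request:
step_arm:
  steps: "1 -5 26 0 0 0 0; 1 -10 53 0 0 0 0; 1 -10 53 10 0 0 0; 1 -10 53 20 0 0 0; 1 -10 53 20 0 0 0; 1 -10 53 20 0 0 0"

```text
time: 18.7
ee_pos: [0.5943, -0.3243, 0.0787]
eef_rot: [-0.001, 0.786, 0.618, -0.0]
force: [0.0, 0.5, -0.7]
width: 0.0454
gripper_force: 30.0
```

```bash
python3 -c "
from h import *
go([.595,-.3246,.010],-13.65)"
```

```text
shift [-0.1  0.9 68.7] turn [-0.1 -0.   0. ] j6 -0.34 t 18.7
```

Request:
step_arm:
  steps: "1 -0.8 0.5 20 0 0 0; 1 -0.8 0.5 40 0 0 0; 1 -0.8 0.5 55 0 0 0; 1 -0.8 0.5 64 0 0 0; 1 -0.8 0.5 68.5 0 0 0; 1 -0.8 0.5 68.5 0 0 0"

```text
time: 19.3
ee_pos: [0.5956, -0.3262, 0.011]
eef_rot: [-0.0, 0.786, 0.618, -0.0]
force: [-0.7, 0.5, 0.0]
width: 0.0452
gripper_force: 30.0
```

Request:
step_arm:
  steps: "1 0 0 1.3 0 0 0; 0 0 0 1.3 0 0 0; -0.2 0 0 1.3 0 0 0; -0.2 0 0 1.3 0 0 0; -0.2 0 0 -20 0 0 0; -0.2 0 0 -60 0 0 0; -0.2 0 0 -110 0 0 0; -0.2 0 0 -150 0 0 0; -0.2 -60 0 -150 0 0 0; -0.2 -60 0 -150 0 0 0; -0.2 -60 0 -150 0 0 0; -0.2 -60 0 -150 0 0 0"

```text
time: 20.5
ee_pos: [0.5813, -0.3839, 0.1599]
eef_rot: [-0.001, 0.786, 0.618, 0.0]
force: [-0.3, 0.9, -0.3]
width: 0.0556
gripper_force: 0.0
```

```bash
python3 wr.py w6; cat > bay.py <<'E'
import sys
from h import *
import pickle
z=float(sys.argv[1]);im=np.load("w.npy");p=pickle.load(open("w.pkl","rb"));hsv=cv2.cvtColor(im,cv2.COLOR_RGB2HSV)
m=(hsv[...,1]<60)&(hsv[...,2]<190);m[262:]=0
a=np.radians(76.35);ex=np.array([np.sin(a),-np.cos(a)]);ey=np.array([np.cos(a),np.sin(a)])
C=np.array([.595,-.3246]);B=[np.r_[C+s*.030*ex+t*.053*ey,z] for s,t in((-1,-1),(1,-1),(1,1),(-1,1))]
k=np.zeros(m.shape,np.uint8);cv2.fillConvexPoly(k,proj(p,B).round().astype(int),1)
for c in contours(m&(k>0),500):
    q=rect(p,c,z);d=q[:2]/1000-C;print(q.round(1),"bay x,y mm",(d@ex*1000).round(1),(d@ey*1000).round(1))
E
python3 bay.py .015; python3 ins.py
```

```text
20.55 [ 0.5815 -0.3834  0.1599] tool y yaw -13.623213992043777
[ 597.4 -326.1   95.2   45.8   76.2] bay x,y mm 2.7 -0.9
[285. 124.] [ 597.5 -326.3   97.    46.6   76.3]
shift [ 59.1   2.3 109.9] turn [-0.1 -0.1  0.1] j6 -0.42 t 20.55
[33. 79.] [ 410.3 -244.2   96.8   50.2   70.5]
shift [  94.8 -199.   110.3] turn [-0.1 -0.1  5.8] j6 -0.42 t 20.55
```

View pics/w6.png

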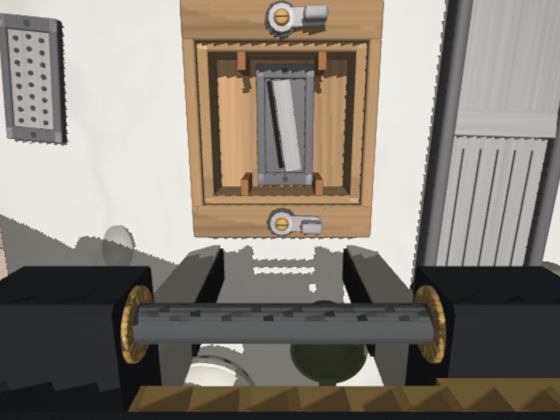

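First insert lies in the bay between the ribs (center (285,124)); grater insert is at (33,79). Fetch it next.

Request:
step_arm:
  steps: "-0.3 20 -45 0 0 0 2; -0.3 40 -90 0 0 0 4; -0.3 60 -135 20 0 0 5.8; -0.3 80 -170 50 0 0 5.8; -0.3 95 -199 90 0 0 5.8; -0.3 95 -199 120 0 0 5.8; -0.3 95 -199 120 0 0 5.8; -0.3 95 -199 120 0 0 5.8"

```text
time: 21.35
ee_pos: [0.411, -0.2448, 0.0415]
eef_rot: [-0.0, 0.816, 0.578, -0.0]
force: [-0.7, -1.3, -0.4]
width: 0.0603
gripper_force: 0.0
```

```bash
python3 -c "
from h import *
go([.410,-.244,.0035],-19.4)"
```

```text
shift [ 0.4 -1.2 38. ] turn [-0. -0.  0.] j6 -0.31 t 21.35
```

Request:
step_arm:
  steps: "-0.3 0 -1 20 0 0 0; -0.3 0 -1 38 0 0 0; -0.3 0 -1 38 0 0 0; 1 0 -1 38 0 0 0; 1 0 -1 38 0 0 0; 1 0 -1 38 0 0 0; 1 0 -1 38 0 0 0; 1 0 -1 38 0 0 0; 1 0 -1 38 0 0 0"

```text
time: 22.25
ee_pos: [0.4111, -0.2461, 0.005]
eef_rot: [0.001, 0.816, 0.578, 0.0]
force: [-0.2, 0.7, 6.7]
width: 0.0453
gripper_force: 30.0
```

```bash
python3 -c "
from h import *
o=get_obs();print(o['ee_pos'],o['width'],o['gripper_force'])
go([.551,-.301,.10],-13.65)"
```

```text
[ 0.4111 -0.2461  0.005 ] 0.045284825972717845 30.006532073020935
shift [ -5.3 150.5 -94.6] turn [ 0.2  0.1 -5.8] j6 -0.31 t 22.25
```

Request:
step_arm:
  steps: "1 0 0 -30 0 0 0; 1 0 5 -75 0 0 0; 1 -1 45 -94.6 0 0 -2; 1 -3 90 -94.6 0 0 -4; 1 -5 130 -94.6 0 0 -5.8; 1 -5 150 -94.6 0 0 -5.8; 1 -5 150 -94.6 0 0 -5.8; 1 -5 150 -94.6 0 0 -5.8"

```text
time: 23.05
ee_pos: [0.5492, -0.2995, 0.0976]
eef_rot: [-0.0, 0.786, 0.618, -0.0]
force: [-1.3, 0.5, -1.2]
width: 0.0451
gripper_force: 30.0
```

```bash
python3 wr.py w7; cat > heldm.py <<'E'
import sys
from held import *
dz=float(sys.argv[1])  # insert underside below tcp
im=np.load("w.npy");hsv=cv2.cvtColor(im,cv2.COLOR_RGB2HSV)
m=((hsv[...,1]<60)&(hsv[...,2]<165)).astype(np.uint8);m[235:]=0;m[:120]=0;m[:,:200]=0;m[:,370:]=0
z=o["ee_pos"][2]-dz+.009
c=max(contours(m,300),key=cv2.contourArea).reshape(-1,2)
w=ray(p,c,z);l=r.inv().apply(np.c_[w,np.full(len(w),o["ee_pos"][2])]-o["ee_pos"])*1000
ed=l[(abs(l[:,1])<17)&(l[:,0]>40)];k=np.polyfit(ed[:,1],ed[:,0],1)
s=l[(l[:,0]>30)&(l[:,0]<42)]
print("end x",np.median(ed[:,0]),"slope deg",np.degrees(k[0]),"sides",np.median(s[s[:,1]<0,1]),np.median(s[s[:,1]>0,1]))
E
python3 heldm.py .005; python3 -c "
from h import *
go([.5945,-.3244,.078],-13.65)"
```

```text
23.1 [ 0.5487 -0.2994  0.0976] tool y yaw -13.640635137618387
end x 50.08390758924481 slope deg -0.22664777029625915 sides -14.492584764516447 29.92997167756596
shift [-13.5  50.4  19.5] turn [-0.1 -0.   0. ] j6 -0.34 t 23.1
```

View pics/w7.png

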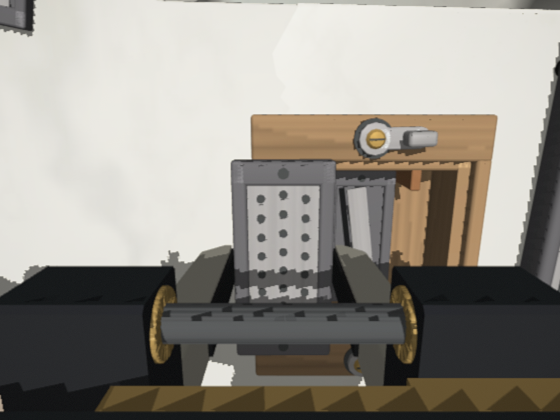

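Grater is held square (columns 231–335, end row 160), first insert visible in the bay behind. Move over the bay.

Request:
step_arm:
  steps: "1 -8 25 0 0 0 0; 1 -16 50 0 0 0 0; 1 -16 50 19 0 0 0; 1 -16 50 19 0 0 0; 1 -16 50 19 0 0 0"

```text
time: 23.6
ee_pos: [0.5928, -0.3264, 0.0782]
eef_rot: [-0.001, 0.786, 0.618, -0.0]
force: [-0.5, -0.6, -0.6]
width: 0.045
gripper_force: 30.0
```

```bash
cat > off.py <<'E'
from h import *
o,r=pose();a=np.radians(76.35);ex=np.array([np.sin(a),-np.cos(a)]);ey=np.array([np.cos(a),np.sin(a)])
d=(o["ee_pos"][:2]-[.595,-.3246])*1000
print("tcp in case x,y",d@ex,d@ey,"z",o["ee_pos"][2]*1000,"yaw err",np.degrees(np.arctan2(*r.as_matrix()[1::-1,1]))+13.65,"w",o["width"],"F",o["force"],"g",o["gripper_force"],"t",o["time"])
E
python3 off.py
```

```text
tcp in case x,y -1.745230387743603 -2.2411483706802957 z 78.21363992532262 yaw err -0.004166000595605013 w 0.04502223205603042 F [-0.4662 -0.6199 -0.6113] g 29.99939203262329 t 23.6
```

Request:
step_arm:
  steps: "1 0 1.9 20 0 0 0; 1 0 1.9 38 0 0 0; 1 0 1.9 50 0 0 0; 1 0 1.9 57.5 0 0 0; 1 0 1.9 57.5 0 0 0; 0 0 1.9 57.5 0 0 0; -0.2 0 1.9 57.5 0 0 0; -0.2 0 1.9 57.5 0 0 0; -0.2 0 1.9 40 0 0 0; -0.2 0 1.9 0 0 0 0; -0.2 0 1.9 -40 0 0 0; -0.2 0 1.9 -80 0 0 0"

```text
time: 24.8
ee_pos: [0.5962, -0.3276, 0.1619]
eef_rot: [0.0, 0.786, 0.618, 0.0]
force: [1.2, 0.4, 0.1]
width: 0.0556
gripper_force: 0.0
```

Request:
step_arm:
  steps: "-0.3 -30 0 0 0 0 0; -0.3 -60 0 0 0 0 0; -0.3 -60 0 0 0 0 0; -0.3 -60 0 0 0 0 0"

```text
time: 25.2
ee_pos: [0.5819, -0.3864, 0.16]
eef_rot: [0.0, 0.786, 0.618, 0.0]
force: [-0.1, -0.3, -0.4]
width: 0.0597
gripper_force: 0.0
```

```bash
python3 wr.py w8; python3 bay.py .024;python3 -c "
from h import *
go([.355,-.165,.2],-24.8); go([.4195,-.0912,.2],-24.8)"
```

```text
25.25 [ 0.5822 -0.3857  0.1596] tool y yaw -13.662901568417043
[ 597.5 -325.4   95.    46.1   76.3] bay x,y mm 2.6 -0.2
shift [ 160.8 -272.8  -40.6] turn [ 0.  -0.  11.1] j6 -0.42 t 25.25
shift [ 247.7 -227.6  -40.5] turn [ 0.  -0.  11.1] j6 -0.42 t 25.25
```

Request:
step_arm:
  steps: "-0.3 25 -35 -40 0 0 3; -0.3 55 -70 -40 0 0 6; -0.3 85 -105 -40 0 0 9; -0.3 115 -140 -40 0 0 11; -0.3 140 -175 -40 0 0 11; -0.3 165 -210 -40 0 0 11; -0.3 179 -237 -40 0 0 11; -0.3 179 -237 -40 0 0 11; -0.3 179 -237 -40 0 0 11; -0.3 179 -237 -40 0 0 11"

```text
time: 26.25
ee_pos: [0.3946, -0.1561, 0.1992]
eef_rot: [0.0, 0.842, 0.54, 0.0]
force: [0.3, 0.3, 0.1]
width: 0.0606
gripper_force: 0.0
```

```bash
python3 wr.py w9; python3 ins.py; python3 off.py
```

```text
26.3 [ 0.3946 -0.1563  0.199 ] tool y yaw -24.630371526596
[279. 112.] [420.9 -91.8  95.9  45.8  65.4]
shift [ 69.6  -3.  149. ] turn [0. 0. 0.] j6 -0.07 t 26.3
tcp in case x,y -234.4800862443473 116.22449624319728 z 199.02129643424655 yaw err -10.980371526596 w 0.06047675626738763 F [ 0.3238  1.2751 -0.5512] g 0.0 t 26.3
```

Request:
step_arm:
  steps: "-0.3 25 -1 45 0 0 0; -0.3 50 -2 90 0 0 0; -0.3 70 -3 135 0 0 0; -0.3 70 -3 175 0 0 0; -0.3 70 -3 195.5 0 0 0; -0.3 70 -3 195.5 0 0 0; 1 70 -3 195.5 0 0 0; 1 70 -3 195.5 0 0 0; 1 70 -3 195.5 0 0 0; 1 70 -3 195.5 0 0 0; 1 70 -3 195.5 0 0 0; 1 70 -3 195.5 0 0 0"

```text
time: 27.5
ee_pos: [0.4204, -0.0912, 0.0033]
eef_rot: [0.0, 0.842, 0.54, 0.0]
force: [0.1, 0.9, -1.0]
width: 0.0455
gripper_force: 30.0
```

```bash
python3 -c "
from h import *
o=get_obs();print(o['ee_pos'],o['width'],o['gripper_force'])
go([.551,-.301,.11],-13.65)"
```

```text
[ 0.4204 -0.0912  0.0033] 0.04545627725409997 29.99962717294693
shift [-136.2  206.3 -106.7] turn [  0.  -0. -11.] j6 0.1 t 27.5
```

Request:
step_arm:
  steps: "1 0 0 -30 0 0 0; 1 -5 5 -80 0 0 0; 1 -28 35 -107 0 0 -2; 1 -52 70 -107 0 0 -4; 1 -75 105 -107 0 0 -6; 1 -98 140 -107 0 0 -8; 1 -120 175 -107 0 0 -10; 1 -136 206 -107 0 0 -11; 1 -136 206 -107 0 0 -11; 1 -136 206 -107 0 0 -11; 1 -136 206 -107 0 0 -11"

```text
time: 28.6
ee_pos: [0.5504, -0.2998, 0.11]
eef_rot: [-0.001, 0.786, 0.618, -0.0]
force: [0.9, 0.8, -1.0]
width: 0.0458
gripper_force: 30.0
```

```bash
python3 wr.py w10; python3 heldm.py .0033; python3 off.py; python3 -c "
from h import *
go([.595,-.3246,.09],-13.65)"
```

```text
28.65 [ 0.5505 -0.2997  0.1103] tool y yaw -13.611067245318687
end x 48.91657314755655 slope deg -0.1133444437214453 sides -21.749603687211692 12.898417106298167
tcp in case x,y -49.134848701241104 13.716028131637243 z 110.27266885073567 yaw err 0.03893275468131385 w 0.04528841215842097 F [ 0.9286 -0.2455 -0.9326] g 29.999855160713196 t 28.65
shift [-13.8  49.1  20.3] turn [-0. -0.  0.] j6 -0.34 t 28.65
```

Request:
step_arm:
  steps: "1 -8 25 0 0 0 0; 1 -15 49.6 0 0 0 0; 1 -15 49.6 20 0 0 0; 1 -15 49.6 20 0 0 0; 1 -15 49.6 20 0 0 0; 1 -15 49.6 20 0 0 0"

```text
time: 29.25
ee_pos: [0.5955, -0.3265, 0.0913]
eef_rot: [0.0, 0.786, 0.618, 0.0]
force: [0.2, -0.1, -0.3]
width: 0.0455
gripper_force: 30.0
```

```bash
python3 off.py
```

```text
tcp in case x,y 0.9507938109422802 -1.7174788635133489 z 91.29687111579142 yaw err 0.03455411111048079 w 0.04549693707592531 F [ 0.2422 -0.1011 -0.2812] g 29.99965935945511 t 29.25
```

Request:
step_arm:
  steps: "1 0.6 0 20 0 0 0; 1 0.6 0 40 0 0 0; 1 0.6 0 55 0 0 0; 1 0.6 0 63.3 0 0 0; 1 0.6 0 63.3 0 0 0; 0 0.6 0 63.3 0 0 0; -0.2 0.6 0 63.3 0 0 0; -0.2 0.6 0 63.3 0 0 0; -0.2 0.6 0 45 0 0 0; -0.2 0.6 0 0 0 0 0; -0.2 0.6 0 -40 0 0 0; -0.2 0.6 0 -70 0 0 0"

```text
time: 30.45
ee_pos: [0.5968, -0.327, 0.1656]
eef_rot: [0.002, 0.786, 0.618, 0.001]
force: [0.7, -0.6, 0.3]
width: 0.0559
gripper_force: 0.0
```

Request:
step_arm:
  steps: "-0.3 -30 0 0 0 0 0; -0.3 -60 0 0 0 0 0; -0.3 -60 0 0 0 0 0; -0.3 -60 0 0 0 0 0"

```text
time: 30.85
ee_pos: [0.5815, -0.3853, 0.1616]
eef_rot: [0.0, 0.787, 0.618, 0.0]
force: [0.7, 1.0, -0.7]
width: 0.0603
gripper_force: 0.0
```

```bash
python3 wr.py w11; python3 bay.py .033;python3 -c "
from h import *
im=read_camera('top');p=camera_params('top');hsv=cv2.cvtColor(im,cv2.COLOR_RGB2HSV);cv2.imwrite('pics/top2.png',im[:,:,::-1])
g=(hsv[...,2]<150);g[:185]=0;g[255:]=0;g[:,:100]=0;g[:,365:]=0
for c in contours(g,80):
    x=c.reshape(-1,2).mean(0);print('grey',x.round(),rect(p,c,.009).round(1))
w=(hsv[...,1]>70)&(hsv[...,0]<25);w[:195]=0;w[255:]=0;w[:,:230]=0;w[:,290:]=0
for c in contours(w,100): print('panel',rect(p,c,.006).round(1))
go([.485,.265,.2],29)"
```

```text
30.9 [ 0.5818 -0.3844  0.1612] tool y yaw -13.66360513174446
[ 597.  -325.7   95.9   46.    76.3] bay x,y mm 2.3 -0.6
grey [167. 239.] [372.6 306.1 545.1 114.1  75. ]
grey [255. 221.] [467.   38.6  78.4  54.9  -6.5]
grey [167. 203.] [529.8 334.8  99.9  50.3 -61.1]
grey [123. 197.] [551.8 477.6  64.1  54.   77.5]
grey [347. 225.] [ 465.8 -237.7  231.9  145.5   -2.8]
grey [308. 200.] [ 531.7 -132.3  116.9   46.8  -32. ]
panel [447.1  40.9 112.6 109.  -14. ]
shift [ 607.9 -247.   -39. ] turn [  0.   -0.  -42.6] j6 -0.42 t 30.95
```

Request:
step_arm:
  steps: "-0.3 46 -12 -39 0 0 -3; -0.3 92 -25 -39 0 0 -6; -0.3 139 -37 -39 0 0 -9; -0.3 185 -49 -39 0 0 -12; -0.3 231 -62 -39 0 0 -15; -0.3 277 -74 -39 0 0 -19; -0.3 323 -86 -39 0 0 -23; -0.3 369 -98 -39 0 0 -27; -0.3 415 -111 -39 0 0 -31; -0.3 461 -123 -39 0 0 -35; -0.3 507 -135 -39 0 0 -39; -0.3 553 -148 -39 0 0 -42.6"

```text
time: 32.15
ee_pos: [0.5672, 0.1906, 0.1997]
eef_rot: [0.0, 0.506, 0.863, 0.0]
force: [1.6, 0.2, 0.0]
width: 0.0603
gripper_force: 0.0
```

```bash
python3 -c "
from h import *
go([.567,.273,.2],29)"
```

```text
shift [72.  40.  -0.3] turn [ 0.  -0.   0.2] j6 -0.27 t 32.15
```

Request:
step_arm:
  steps: "-0.3 36 20 0 0 0 0; -0.3 72 40 0 0 0 0; -0.3 72 40 0 0 0 0; -0.3 72 40 0 0 0 0; -0.3 72 40 0 0 0 0"

```text
time: 32.65
ee_pos: [0.5679, 0.2698, 0.1993]
eef_rot: [0.0, 0.508, 0.862, -0.0]
force: [0.3, -0.5, 0.5]
width: 0.0604
gripper_force: 0.0
```

```bash
python3 wr.py w12; python3 ins.py
```

```text
32.7 [0.5681 0.2693 0.1993] tool y yaw 28.934198544751695
[282. 104.] [530.9 336.1  96.1  46.9 -60.5]
shift [ 76.4  -0.2 149.3] turn [-0.   0.  -0.6] j6 -0.14 t 32.7
```

Request:
step_arm:
  steps: "-0.3 26 0 45 0 0 0; -0.3 52 0 90 0 0 -0.5; -0.3 76 0 135 0 0 -0.5; -0.3 76 0 175 0 0 -0.5; -0.3 76 0 195.5 0 0 -0.5; -0.3 76 0 195.5 0 0 -0.5; 1 76 0 195.5 0 0 -0.5; 1 76 0 195.5 0 0 -0.5; 1 76 0 195.5 0 0 -0.5; 1 76 0 195.5 0 0 -0.5; 1 76 0 195.5 0 0 -0.5; 1 76 0 195.5 0 0 -0.5"

```text
time: 33.9
ee_pos: [0.5318, 0.3364, 0.0041]
eef_rot: [0.0, 0.504, 0.864, 0.0]
force: [0.1, -1.8, 2.3]
width: 0.0453
gripper_force: 30.0
```

```bash
python3 -c "
from h import *
o=get_obs();print(o['ee_pos'],o['width'],o['gripper_force'])
go([.46,.10,.1],-13.65);go([.49,-.17,.11],-13.65);go([.551,-.301,.11],-13.65)"
```

```text
[0.5318 0.3364 0.0041] 0.04532359452069931 30.000540018081665
shift [-170.6 -178.7  -96. ] turn [ 0.   0.  43.1] j6 -0.03 t 33.9
shift [-420.4 -285.4 -105.9] turn [ 0.   0.  43.1] j6 -0.03 t 33.9
shift [-564.5 -296.7 -105.9] turn [ 0.   0.  43.1] j6 -0.03 t 33.9
```

Request:
step_arm:
  steps: "1 0 0 -30 0 0 0; 1 -5 -5 -78 0 0 0; 1 -33 -35 -106 0 0 4; 1 -68 -71 -106 0 0 8; 1 -102 -107 -106 0 0 12; 1 -137 -143 -106 0 0 16; 1 -171 -179 -106 0 0 20; 1 -213 -197 -106 0 0 24; 1 -255 -215 -106 0 0 28; 1 -297 -233 -106 0 0 32; 1 -338 -250 -106 0 0 36; 1 -380 -268 -106 0 0 40"

```text
time: 35.1
ee_pos: [0.485, -0.1277, 0.1098]
eef_rot: [0.0, 0.77, 0.638, 0.0]
force: [1.4, 0.4, -0.8]
width: 0.0455
gripper_force: 30.0
```

```bash
python3 -c "
from h import *
go([.49,-.17,.11],-13.65);go([.551,-.301,.11],-13.65);o=get_obs();print(o['width'],o['gripper_force'])"
```

```text
shift [-40.6  12.8  -0.2] turn [ 0. -0.  3.] j6 -0.17 t 35.1
shift [-158.    97.    -0.2] turn [ 0. -0.  3.] j6 -0.17 t 35.1
0.04552794994632096 29.998704493045807
```

Request:
step_arm:
  steps: "1 -40 12 0 0 0 1.5; 1 -80 40 0 0 0 3; 1 -120 68 0 0 0 3; 1 -158 97 0 0 0 3; 1 -158 97 0 0 0 3; 1 -158 97 0 0 0 3; 1 -158 97 0 0 0 3"

```text
time: 35.8
ee_pos: [0.5511, -0.2981, 0.1094]
eef_rot: [-0.001, 0.785, 0.619, 0.0]
force: [0.1, -0.6, -0.5]
width: 0.0453
gripper_force: 30.0
```

```bash
python3 wr.py w13; python3 heldm.py .0041; python3 off.py; python3 -c "
from h import *
go([.595,-.3246,.1],-13.65)"
```

```text
35.85 [ 0.5513 -0.2979  0.1099] tool y yaw -13.4799687511829
end x 50.468280716226154 slope deg -0.08315448144877156 sides -10.96976162400924 13.4427511929741
tcp in case x,y -48.78309733470684 15.61930480516808 z 109.88487554643739 yaw err 0.17003124881710008 w 0.04515068282709615 F [-0.0459  0.2649  1.0271] g 29.999984800815582 t 35.85
shift [-15.8  48.7   9.9] turn [-0.  -0.   0.2] j6 -0.34 t 35.85
```

Request:
step_arm:
  steps: "1 -9 25 0 0 0 0; 1 -18.5 49.5 0 0 0 0.2; 1 -18.5 49.5 15 0 0 0.2; 1 -18.5 49.5 20 0 0 0.2; 1 -18.5 49.5 20 0 0 0.2; 1 -18.5 49.5 20 0 0 0.2"

```text
time: 36.45
ee_pos: [0.5945, -0.3278, 0.0895]
eef_rot: [-0.001, 0.786, 0.618, -0.0]
force: [-0.2, -0.3, -0.0]
width: 0.0455
gripper_force: 30.0
```

```bash
python3 off.py
```

```text
tcp in case x,y 0.2354330702744306 -3.2034479167560224 z 89.51765199640344 yaw err -0.05555771562889866 w 0.04551927776991692 F [-0.2404 -0.2918 -0.025 ] g 29.999822080135345 t 36.45
```

Request:
step_arm:
  steps: "1 0.2 0.4 20 0 0 0; 1 0.2 0.4 35 0 0 0; 1 0.2 0.4 46 0 0 0; 1 0.2 0.4 51.5 0 0 0; 1 0.2 0.4 51.5 0 0 0; 0 0.2 0.4 51.5 0 0 0; -0.2 0.2 0.4 51.5 0 0 0; -0.2 0.2 0.4 51.5 0 0 0; -0.2 0.2 0.4 35 0 0 0; -0.2 0.2 0.4 0 0 0 0; -0.2 0.2 0.4 -40 0 0 0; -0.2 0.2 0.4 -70 0 0 0"

```text
time: 37.65
ee_pos: [0.5966, -0.3292, 0.1643]
eef_rot: [0.002, 0.787, 0.617, 0.001]
force: [0.6, -0.3, 0.3]
width: 0.0558
gripper_force: 0.0
```

Request:
step_arm:
  steps: "-0.3 -30 0 0 0 0 0; -0.3 -60 0 0 0 0 0; -0.3 -60 0 0 0 0 0; -0.3 -60 0 0 0 0 0"

```text
time: 38.05
ee_pos: [0.5814, -0.3876, 0.1609]
eef_rot: [0.0, 0.787, 0.617, 0.0]
force: [-0.7, 0.6, -0.6]
width: 0.0605
gripper_force: 0.0
```

```bash
python3 wr.py w14; python3 bay.py .042;python3 -c "
from h import *
im=read_camera('top');p=camera_params('top');hsv=cv2.cvtColor(im,cv2.COLOR_RGB2HSV)
w=(hsv[...,1]>70)&(hsv[...,0]<25);w[:195]=0;w[255:]=0;w[:,:230]=0;w[:,290:]=0
for c in contours(w,100): print('panel',rect(p,c,.006).round(1))
go([.427,-.035,.2],-13.65)"
```

```text
38.1 [ 0.5816 -0.3868  0.1606] tool y yaw -13.762464452500605
[ 597.3 -326.5   95.4   45.8   76.2] bay x,y mm 2.6 -1.3
panel [447.2  41.  113.  108.6 -13.6]
shift [ 304.6 -233.7  -39.7] turn [ 0.  -0.  -0.1] j6 -0.42 t 38.15
```

View pics/w14.png

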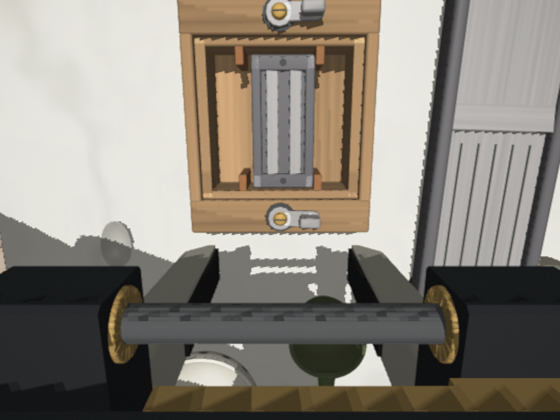

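Stack of four lies square between the ribs (center (283,120)). Now the panel.

Request:
step_arm:
  steps: "0.1 40 -31 -40 0 0 0; 0.1 80 -61 -40 0 0 0; 0.1 120 -92 -40 0 0 0; 0.1 160 -123 -40 0 0 0; 0.1 200 -153 -40 0 0 0; 0.1 240 -184 -40 0 0 0; 0.1 275 -211 -40 0 0 0; 0.1 305 -234 -40 0 0 0; 0.1 305 -234 -40 0 0 0; 0.1 305 -234 -40 0 0 0; 0.1 305 -234 -40 0 0 0"

```text
time: 39.25
ee_pos: [0.4269, -0.0353, 0.2]
eef_rot: [0.0, 0.786, 0.618, 0.0]
force: [-0.1, 1.4, -0.6]
width: 0.0419
gripper_force: 0.0
```

```bash
python3 wr.py w15; python3 - <<'E'
from h import *
import pickle
im=np.load("w.npy");p=pickle.load(open("w.pkl","rb"));hsv=cv2.cvtColor(im,cv2.COLOR_RGB2HSV)
u=proj(p,[.447,.0415,.006])[0].astype(int);print(u)
w=(hsv[...,1]>70)&(hsv[...,0]<25);w[262:]=0;w[:, :u[0]-110]=0;w[:,u[0]+110:]=0
for c in contours(w,2000):
    q=rect(p,c,.006);print('panel',q.round(1));go([q[0]/1000,q[1]/1000,.011],-13.65)
k=np.zeros(w.shape,bool);k[u[1]-60:u[1]+60,u[0]-40:u[0]+40]=1
for c in contours(k&(hsv[...,2]<150)&(hsv[...,1]>125),100): print('handle',rect(p,c,.026).round(1))
E
```

```text
39.3 [ 0.427  -0.0356  0.1999] tool y yaw -13.761149239062973
[283 103]
panel [448.   40.1 112.5 109.  -13.8]
shift [ 78.6   2.3 188.9] turn [ 0.   0.  -0.1] j6 0.04 t 39.3
handle [447.4  39.1  45.3  13.1  76.6]
```

View pics/w15.png

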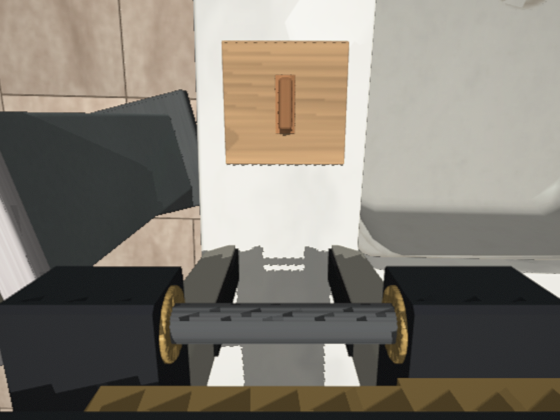

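Panel is flat and square at (285,103), untouched. Grip it by the bar.

Request:
step_arm:
  steps: "0.1 25 1 45 0 0 0; 0.1 50 2 90 0 0 0; 0.1 79 2 135 0 0 0; 0.1 79 2 170 0 0 0; 0.1 79 2 188 0 0 0; 0.1 79 2 188 0 0 0; 1 79 2 188 0 0 0; 1 79 2 188 0 0 0; 1 79 2 188 0 0 0; 1 79 2 188 0 0 0; 1 79 2 188 0 0 0; 1 79 2 188 0 0 0"

```text
time: 40.5
ee_pos: [0.4478, 0.041, 0.0124]
eef_rot: [0.0, 0.787, 0.617, 0.0]
force: [-1.9, -1.5, 5.0]
width: 0.0117
gripper_force: 30.0
```

```bash
python3 -c "
from h import *
o=get_obs();print(o['ee_pos'],o['width'],o['gripper_force'])
go([.595,-.3246,.1],-13.65)"
```

```text
[0.4478 0.041  0.0124] 0.011724110992920646 30.00206172466278
shift [-320.2  229.8  -87.3] turn [ 0.1  0.  -0.1] j6 0.22 t 40.5
```

Request:
step_arm:
  steps: "1 0 0 -30 0 0 0; 1 0 0 -75 0 0 0; 1 -30 21 -90 0 0 0; 1 -62 44 -90 0 0 0; 1 -94 67 -90 0 0 0; 1 -126 90 -90 0 0 0; 1 -158 113 -90 0 0 0; 1 -190 136 -90 0 0 0; 1 -222 159 -90 0 0 0; 1 -254 182 -90 0 0 0; 1 -290 207 -90 0 0 0; 1 -320 230 -90 0 0 0"

```text
time: 41.7
ee_pos: [0.5947, -0.3261, 0.1009]
eef_rot: [-0.0, 0.787, 0.617, -0.0]
force: [0.3, 0.9, -0.4]
width: 0.0116
gripper_force: 30.0
```

Request:
step_arm:
  steps: "1 0 0 0 0 0 0; 1 0 0 0 0 0 0; 1 0 0 0 0 0 0"

```text
time: 42.0
ee_pos: [0.5942, -0.3232, 0.1011]
eef_rot: [-0.001, 0.786, 0.618, -0.0]
force: [-0.4, -0.4, -2.2]
width: 0.0118
gripper_force: 30.0
```

```bash
python3 wr.py w16; python3 off.py; python3 - <<'E'
from held import *
im=np.load("w.npy");hsv=cv2.cvtColor(im,cv2.COLOR_RGB2HSV)
z=o["ee_pos"][2]-.0124+.006
# where far panel edge should be: tool x=+55
for y in(-.05,-.03,.02,.04):
    X=o["ee_pos"]+M@np.array([.055,y,0]);X[2]=z
    u,v=proj(p,X)[0].round().astype(int)
    g=cv2.cvtColor(im,cv2.COLOR_RGB2GRAY)[:,u-1:u+2].mean(1)
    print(u,v,g[v-10:v+12].round().astype(int))
E
```

```text
42.05 [ 0.5944 -0.3231  0.1014] tool y yaw -13.685903004210727
tcp in case x,y -0.9433008900644194 1.3553359578877404 z 101.44450856415824 yaw err -0.03590300421072712 w 0.011953338643955317 F [-0.1908 -0.09   -1.9522] g 29.999466240406036 t 42.05
171 146 [121 130 147 154 155 154 155 154 155 154 127  91 134 153 156 152 153 155
 156 158 160 162]
215 146 [122 101  77  88 140 153 152 152 151 149 118 112 140 151 155 156 156 156
 157 159 161 162]
326 146 [127 107  81  77  77  83 136 152 150 146 114  82 129 148 152 155 158 159
 161 162 163 165]
370 146 [129 110  82  72  71  77 121 145 149 146 117 114 137 147 151 155 157 159
 162 162 164 165]
```

Request:
step_arm:
  steps: "1 -0.9 0.9 15 0 0 0; 1 -0.9 0.9 28 0 0 0; 1 -0.9 0.9 33 0 0 0; 1 -0.9 0.9 33 0 0 0; 1 -0.9 0.9 33 0 0 0"

```text
time: 42.55
ee_pos: [0.5952, -0.3252, 0.0685]
eef_rot: [-0.0, 0.787, 0.617, -0.0]
force: [0.9, -0.8, -1.7]
width: 0.0115
gripper_force: 30.0
```

```bash
python3 off.py
```

```text
tcp in case x,y 0.37962699794175253 -0.5515744310955483 z 68.45038850556737 yaw err -0.08240872086181028 w 0.011457899643320738 F [ 0.8903 -0.8109 -1.7022] g 29.999443888664246 t 42.55
```

Request:
step_arm:
  steps: "1 0.9 -0.2 5 0 0 0; 1 0.9 -0.2 8 0 0 0; 1 0.9 -0.2 10.5 0 0 0; 1 0.9 -0.2 11.5 0 0 0; 1 0.9 -0.2 11.5 0 0 0"

```text
time: 43.05
ee_pos: [0.5954, -0.3245, 0.0575]
eef_rot: [0.0, 0.787, 0.617, 0.0]
force: [-1.1, 1.5, 0.6]
width: 0.0114
gripper_force: 30.0
```

```bash
python3 off.py
```

```text
tcp in case x,y 0.4210374913170738 0.16636251137749672 z 57.47595591760682 yaw err -0.08820712123408292 w 0.01141721145585148 F [-1.0613  1.5444  0.5951] g 30.000018775463104 t 43.05
```

Request:
step_arm:
  steps: "1 0 0 0.8 0 0 0; 1 0 0 0.8 0 0 0; 1 0 0 0.8 0 0 0"

```text
time: 43.35
ee_pos: [0.5955, -0.3245, 0.0574]
eef_rot: [0.0, 0.787, 0.617, 0.0]
force: [-4.0, 3.3, 5.8]
width: 0.0116
gripper_force: 30.0
```

Seated (contact at the ledge height). Release, back off, look.

Request:
step_arm:
  steps: "0.5 0 0 0 0 0 0; 0.3 0 0 0 0 0 0; 0.3 0 0 0 0 0 0; 0.3 0 0 0 0 0 0; 0.3 0 0 -30 0 0 0; 0.3 0 0 -75 0 0 0; 0.3 0 0 -120 0 0 0; 0.3 -30 0 -130 0 0 0; 0.3 -60 0 -130 0 0 0; 0.3 -60 0 -130 0 0 0; 0.3 -60 0 -130 0 0 0; 0.3 -60 0 -130 0 0 0"

```text
time: 44.55
ee_pos: [0.5812, -0.3819, 0.1857]
eef_rot: [-0.001, 0.786, 0.618, 0.0]
force: [0.5, -0.1, -0.1]
width: 0.0326
gripper_force: 0.0
```

```bash
python3 wr.py w17; python3 - <<'E'
from h import *
import pickle
im=np.load("w.npy");p=pickle.load(open("w.pkl","rb"))
u=proj(p,[.595,-.3246,.05])[0].astype(int);print(u)
x0,y0=max(u[0]-115,0),max(u[1]-110,0)
cv2.imwrite("pics/w17c.png",cv2.resize(im[y0:y0+260,x0:x0+230],None,fx=2.3,fy=2.3,interpolation=cv2.INTER_CUBIC)[:,:,::-1]);print(x0,y0)
go([.595,-.3246,.1],-13.65)
E
```

```text
44.6 [ 0.5813 -0.3817  0.1858] tool y yaw -13.694790847088912
[281 128]
166 18
shift [58.7 -0.1 85.8] turn [-0.1 -0.  -0. ] j6 -0.42 t 44.6
```

View pics/w17c.png

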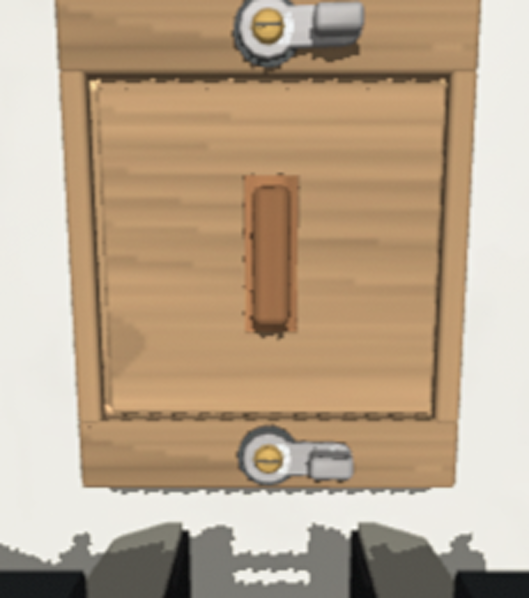

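Panel sits in its rebate with an even gap all round; left button screw at crop (267,24), fin top (338,17); right screw (268,458), fin (331,460).

```bash
python3 - <<'E'
from h import *
import pickle
p=pickle.load(open("w.pkl","rb"))
f=lambda u,z: ray(p,np.array([166,18])+(np.array(u)+.5)/2.3-.5,z)[0]
for n,a,b,P in(("l",(267,24),(338,17),(.6113,-.2564)),("r",(268,458),(331,458),(.5784,-.3925))):
    A=f(a,.059);B=f(b,.070);v=B-A;g=np.degrees(np.arctan2(v[1],v[0]))
    q=np.array(P)+.0215*np.array([np.cos(np.radians(g)),np.sin(np.radians(g))])
    print(n,A,B,np.linalg.norm(v),g,"fin",q)
Q=np.array([.6113,-.2564])+.0215*np.array([np.cos(np.radians(-13.7)),np.sin(np.radians(-13.7))])
go([*Q,.1],76.3)
E
```

```text
l [ 0.6117 -0.2563] [ 0.6322 -0.2617] 0.02124092366189162 -14.73864587051567 fin [ 0.6321 -0.2619]
r [ 0.5788 -0.392 ] [ 0.6001 -0.3941] 0.02146653885059971 -5.794742713655717 fin [ 0.5998 -0.3947]
shift [128.8  21.1  85.8] turn [ -0.   -0.1 -90. ] j6 -0.42 t 44.6
```

Request:
step_arm:
  steps: "0.3 12 2 0 0 0 -8.5; 0.3 24 4 0 0 0 -17; 0.3 36 6 0 0 0 -25.5; 0.3 48 8 0 0 0 -34; 0.3 60 10 0 0 0 -42.5; 0.3 72 12 10 0 0 -51; 0.3 84 14 20 0 0 -59.5; 0.3 96 16 30 0 0 -68; 0.3 108 18 40 0 0 -76.5; 0.3 120 20 60 0 0 -85; 0.3 129 21 80 0 0 -90; 0.3 129 21 86 0 0 -90"

```text
time: 45.8
ee_pos: [0.6312, -0.2594, 0.0972]
eef_rot: [-0.002, 0.118, 0.993, 0.001]
force: [0.0, -0.0, -0.4]
width: 0.0325
gripper_force: 0.0
```

Request:
step_arm:
  steps: "0.3 0 0 0 0 0 0; 0.3 0 0 0 0 0 0; 0.3 0 0 0 0 0 0"

```text
time: 46.1
ee_pos: [0.6329, -0.2633, 0.1021]
eef_rot: [0.001, 0.12, 0.993, -0.0]
force: [-0.1, -0.3, 0.5]
width: 0.0329
gripper_force: 0.0
```

```bash
python3 -c "
from h import *
go([.6322,-.2615,.062],76.3)"
```

```text
shift [ 1.2  1.6 40.1] turn [-0.   0.1 -0.1] j6 -1.8 t 46.1
```

Request:
step_arm:
  steps: "0.3 1.2 1.6 20 0 0 0; 0.3 1.2 1.6 38.5 0 0 0; 0.3 1.2 1.6 38.5 0 0 0; 1 1.2 1.6 38.5 0 0 0; 1 1.2 1.6 38.5 0 0 0; 1 1.2 1.6 38.5 0 0 0; 1 1.2 1.6 38.5 0 0 0; 1 1.2 1.6 38.5 0 0 0; 1 1.2 1.6 38.5 0 0 0"
  squeeze: 12

```text
time: 47.0
ee_pos: [0.632, -0.2616, 0.063]
eef_rot: [0.001, 0.12, 0.993, -0.001]
force: [0.4, -4.5, 3.7]
width: 0.008
gripper_force: 12.0
```

```bash
python3 off.py; python3 -c "
from h import *
a=np.radians(-103.65);L=np.array([.6115,-.2563]);go([*(L+.0215*np.array([np.cos(a),np.sin(a)])),get_obs()['ee_pos'][2]],-13.65)"
```

```text
tcp in case x,y 21.075784581766126 69.9522282002279 z 62.97400301706557 yaw err 89.89848910518279 w 0.008030610284262229 F [ 0.3936 -4.4885  3.6812] g 12.00030505657196 t 47.0
shift [ 21.1 -21.2  -0. ] turn [ 0.   0.1 89.9] j6 -1.8 t 47.0
```

Request:
step_arm:
  steps: "1 0.2 -2.8 0 0 0 7.5; 1 0.7 -5.6 0 0 0 15; 1 1.6 -8.2 0 0 0 22.5; 1 2.9 -10.8 0 0 0 30; 1 4.4 -13.1 0 0 0 37.5; 1 6.3 -15.2 0 0 0 45; 1 8.4 -17.1 0 0 0 52.5; 1 10.8 -18.6 0 0 0 60; 1 13.3 -19.9 0 0 0 67.5; 1 15.9 -20.8 0 0 0 75; 1 18.7 -21.3 0 0 0 82.5; 1 21.3 -21.4 0 0 0 90"

```text
time: 48.2
ee_pos: [0.6058, -0.2784, 0.0631]
eef_rot: [0.002, 0.789, 0.615, -0.0]
force: [-1.9, -7.3, 3.5]
width: 0.0079
gripper_force: 12.0
```

Request:
step_arm:
  steps: "1 0 0 0 0 0 0; 1 0 0 0 0 0 0"

```text
time: 48.4
ee_pos: [0.6057, -0.2783, 0.0631]
eef_rot: [0.001, 0.787, 0.617, -0.0]
force: [-1.5, -6.9, 4.9]
width: 0.0076
gripper_force: 12.0
```

```bash
python3 off.py
```

```text
tcp in case x,y -0.53881931552551 47.55703286209804 z 63.06275900682637 yaw err -0.1535542049917371 w 0.007637851829353842 F [-1.5378 -6.917   4.8566] g 12.00221836566925 t 48.4
```

Request:
step_arm:
  steps: "0.8 0 0 0 0 0 0; 0.3 0 0 0 0 0 0; 0.3 0 0 0 0 0 0; 0.3 0 0 0 0 0 0; 0.3 0 0 -20 0 0 0; 0.3 0 0 -37 0 0 0; 0.3 0 0 -37 0 0 0; 0.3 0 0 -37 0 0 0"

```text
time: 49.2
ee_pos: [0.6063, -0.2766, 0.0998]
eef_rot: [0.001, 0.787, 0.618, 0.0]
force: [0.1, 0.3, -0.0]
width: 0.0324
gripper_force: 0.0
```

```bash
python3 -c "
from h import *
go([.5994,-.3977,.1],-13.65)"
```

```text
shift [-119.3   22.    -0.1] turn [ 0.1  0.  -0.1] j6 -0.27 t 49.2
```

Request:
step_arm:
  steps: "0.3 -10 2 -20 0 0 8; 0.3 -20 4 -20 0 0 16; 0.3 -30 6 -20 0 0 24; 0.3 -40 8 -20 0 0 32; 0.3 -50 10 -20 0 0 40; 0.3 -60 12 -20 0 0 48; 0.3 -70 14 -20 0 0 56; 0.3 -80 16 -20 0 0 64; 0.3 -90 18 -20 0 0 72; 0.3 -100 20 -20 0 0 80; 0.3 -110 22 -10 0 0 88; 0.3 -119 22 0 0 0 90"

```text
time: 50.4
ee_pos: [0.5985, -0.3975, 0.0977]
eef_rot: [-0.0, 0.993, -0.121, -0.0]
force: [-0.3, -0.5, 0.1]
width: 0.0326
gripper_force: 0.0
```

Request:
step_arm:
  steps: "0.3 0 0 0 0 0 0; 0.3 0 0 0 0 0 0; 0.3 0 0 0 0 0 0"

```text
time: 50.7
ee_pos: [0.5989, -0.3967, 0.0991]
eef_rot: [-0.0, 0.993, -0.118, 0.0]
force: [-0.3, 0.6, 1.2]
width: 0.0325
gripper_force: 0.0
```

```bash
python3 -c "
from h import *
go([.5994,-.3974,.0625],-103.65)"
```

```text
shift [ 0.6  0.5 36.6] turn [-0. -0.  0.] j6 1.15 t 50.7
```

Request:
step_arm:
  steps: "0.3 0.6 0.5 18 0 0 0; 0.3 0.6 0.5 36 0 0 0; 0.3 0.6 0.5 36 0 0 0; 1 0.6 0.5 36 0 0 0; 1 0.6 0.5 36 0 0 0; 1 0.6 0.5 36 0 0 0; 1 0.6 0.5 36 0 0 0; 1 0.6 0.5 36 0 0 0; 1 0.6 0.5 36 0 0 0"

```text
time: 51.6
ee_pos: [0.5997, -0.3985, 0.0639]
eef_rot: [0.001, 0.993, -0.12, 0.001]
force: [1.2, -2.2, 1.8]
width: 0.0078
gripper_force: 12.0
```

```bash
python3 off.py; python3 -c "
from h import *
a=np.radians(76.35);L=np.array([.5785,-.3926]);go([*(L+.0215*np.array([np.cos(a),np.sin(a)])),get_obs()['ee_pos'][2]],-13.65)"
```

```text
tcp in case x,y 22.05001999703453 -70.73030653226405 z 63.910760414736046 yaw err -90.09437210900208 w 0.007755589086616427 F [ 1.2361 -2.2168  1.8093] g 12.008468359708786 t 51.6
shift [-22.1 -22.2  -0.1] turn [-0.  -0.1 89.9] j6 1.15 t 51.6
```

Request:
step_arm:
  steps: "1 -0.2 -2.8 0 0 0 -7.5; 1 -0.7 -5.6 0 0 0 -15; 1 -1.6 -8.2 0 0 0 -22.5; 1 -2.9 -10.8 0 0 0 -30; 1 -4.4 -13.1 0 0 0 -37.5; 1 -6.3 -15.2 0 0 0 -45; 1 -8.4 -17.1 0 0 0 -52.5; 1 -10.8 -18.6 0 0 0 -60; 1 -13.3 -19.9 0 0 0 -67.5; 1 -16.1 -20.9 0 0 0 -75; 1 -19 -21.6 0 0 0 -82.5; 1 -21.8 -21.8 0 0 0 -90"

```text
time: 52.8
ee_pos: [0.5832, -0.3714, 0.0638]
eef_rot: [0.0, 0.785, 0.62, 0.0]
force: [-2.0, 0.7, 4.6]
width: 0.0082
gripper_force: 12.0
```

Request:
step_arm:
  steps: "1 0 0 0 0 0 0; 1 0 0 0 0 0 0"

```text
time: 53.0
ee_pos: [0.5831, -0.3714, 0.0638]
eef_rot: [-0.0, 0.787, 0.617, -0.0]
force: [-2.7, 1.5, 4.7]
width: 0.0079
gripper_force: 12.0
```

```bash
python3 off.py
```

```text
tcp in case x,y -0.5192692746100088 -48.26335474250078 z 63.80006752493077 yaw err -0.11079614921026781 w 0.007914579922394692 F [-2.7332  1.5271  4.7313] g 12.002007365226746 t 53.0
```

Request:
step_arm:
  steps: "0.8 0 0 0 0 0 0; 0.3 0 0 0 0 0 0; 0.3 0 0 0 0 0 0; 0.3 0 0 0 0 0 0; 0.3 0 0 -40 0 0 0; 0.3 0 0 -85 0 0 0; 0.3 0 0 -130 0 0 0; 0.3 -30 0 -160 0 0 0; 0.3 -40 0 -170 0 0 0; 0.3 -40 0 -170 0 0 0; 0.3 -40 0 -170 0 0 0"

```text
time: 54.1
ee_pos: [0.5732, -0.4095, 0.2304]
eef_rot: [-0.002, 0.787, 0.617, -0.0]
force: [-0.5, 0.8, -0.8]
width: 0.0326
gripper_force: 0.0
```

```bash
python3 wr.py w18; python3 - <<'E'
from h import *
import pickle
im=np.load("w.npy");p=pickle.load(open("w.pkl","rb"));hsv=cv2.cvtColor(im,cv2.COLOR_RGB2HSV)
a=np.radians(76.35);ex=np.array([np.sin(a),-np.cos(a)]);ey=np.array([np.cos(a),np.sin(a)]);C=np.array([.595,-.3246])
def mask(s,t):  # case-frame box at z .06
    k=np.zeros(im.shape[:2],np.uint8);B=[np.r_[C+x*ex+y*ey,.06] for x,y in((s[0],t[0]),(s[1],t[0]),(s[1],t[1]),(s[0],t[1]))]
    cv2.fillConvexPoly(k,proj(p,B).round().astype(int),1);return k>0
st=(hsv[...,1]<50)&(hsv[...,2]>100)
for t in((.030,.081),(-.081,-.030)):
    for c in contours(st&mask((-.035,.035),t),60):
        q=rect(p,c,.06);d=q[:2]/1000-C;print("button",q.round(1),"case",(d@ex*1000).round(1),(d@ey*1000).round(1))
h=(hsv[...,1]>125)&(hsv[...,2]<150)&mask((-.02,.02),(-.03,.03))
for c in contours(h,100): print("handle",rect(p,c,.071).round(1))
w=(hsv[...,1]>60)&(hsv[...,0]<25)&mask((-.075,.075),(-.09,.09))
E
sed -i 's/^E$//' /dev/null; python3 off.py
```

```text
54.15 [ 0.573  -0.4089  0.2296] tool y yaw -13.734912473025968
button [ 608.4 -269.    29.2   17.    76.2] case -0.1 57.2
button [ 581.2 -382.1   37.4   18.    76.2] case 0.1 -59.2
handle [ 595.8 -326.3   46.7   13.4   76. ]
tcp in case x,y -1.4641027488022254 -87.12992567329644 z 229.63361510151785 yaw err -0.08491247302596783 w 0.03260025492410513 F [-0.515  -0.0351 -0.2277] g 0.0 t 54.15sed: couldn't edit /dev/null: not a regular file
```

Both buttons measure straight along the case axis (76.2° against 76.35°), and the handle is centred. Handing in.

```bash
python3 -c "
from cell import *
print(job_done())"
```

```text
the job is handed in; nothing more can be done
None
```

The job is done and handed in at about 54 s: all four inserts are stacked square in the bay, the panel is back down in its rebate, and my last measurement put both buttons straight in across it to within about a degree. I didn't touch the garlic, mug or bowl.

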